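# Unload the slide scanner's loading deck

## Robot

A 6-joint arm with a two-finger parallel gripper is mounted at the origin on the work surface. World frame = base frame: x ahead of the robot, y to its left, z up, the work surface at z = 0. Lengths are in m, angles in rad, forces in N, time in s.
With the tool pointing down it reaches from about 0.375 to 0.925 m from the base axis. Payload 5.7 kg.
Tool frame: the origin (TCP) lies on the centre line of the jaws, within the pads' length; the fingertips stand 17 mm ahead of it and the grasp point (between the pads) lies 2 mm behind it; z points along the fingers, y is the line along which they close (so a half turn about z gives the same grasp; the last joint's range is limited). The gripper opens to 88 mm and grips with 3 to 60 N. Pads are 20 mm wide; open, the fingers measure 115 mm over their backs; the gripper's body (75 mm by 178 mm) begins 61 mm behind the grasp point.
Start: joints at [0.996, 0.359, 1.51, -0, 1.272, -0.115], TCP at [0.266, 0.538, 0.24] pointing down, gripper open.
Joint ranges: [-2.97, 2.97], [-1.01, 2.36], [0.21, 2.38], [-0.96, 4.11], [0.2, 2.71], [-2.98, 2.98]. Speed limits (rad/s): [2.39, 2.39, 3.14, 3.14, 3.14, 3.14].

## Interface

Orientations are given as a unit quaternion [x, y, z, w].
In Python, from bench import * gives the robot as it stands.
- The arm moves only by the tool play_rows, never from a script. Its argument "steps" is a list of rows, each a list of 3 entries, a list of its own where there are three numbers: the shift along the tool's x, y, z normalised to -1 to 1, where 1 is 150 mm, then the turn, a rotation vector about the tool's x, y, z normalised to -1 to 1, where 1 is 2 rad, then the opening, from -1 (shut) to 1 (fully open). A call has 1 to 12 rows; each row is the pose to reach, as a shift and turn from the pose commanded when the call began, along the tool's axes at that moment; what a row does not reach only later rows make up. A row lasts 1/8 s, in which the tool goes at most 62.5 mm and 10.7 degrees, less where a joint would pass 70% of its speed; a pose out of reach is approached as far as the arm can. A call with a number of a shift or a turn outside -1 to 1 is refused whole. A call with a gripper value outside its range is refused whole. The fingers move at their own pace and stop on an object; the grip force is fixed at half the most. Time passes only in rows, so rows that repeat a pose let the fingers close. It gives the time, the measured TCP pose, the force, the opening and the grip force at its end, in the units of the state.
- sense(): the state, without advancing time (a new reading comes with each control period).
- camera(name): name is "scene" or "top" or "wrist"; returns the picture (480x640x3 uint8, red, green, blue); there is no depth.
- camera_info(name): a dict with "intrinsics" (3x3 intrinsics, pixels), "k1" (the pictures are not rectified: a ray, as slopes to the right and down, at radius r is drawn at 1 + k1 r^2 times it, then the intrinsics apply), "world_to_cam" (4x4, takes a point from world to camera coordinates); the wrist camera has in their place "hand_eye" (4x4, takes a point from camera to tool coordinates, whose origin is the TCP and whose axes are the flange's). Camera axes: x right, y down, z forward; pixel columns grow to the right and rows downward; lengths in m; the calibration is good to about 2 mm. A picture is of the moment at which its call begins: read the wrist's pose just before it. camera_info takes no time and is no camera call.
- sign_off(): hands the job in; it is judged then, once.
Trained networks look in the newest picture that a camera, given by its name, has taken for a name from the list of things; names that differ only in an ending like _2 or _b are one class to them, and where a whole thing is asked for, a point or a joint stands for the part that bears it (a point fixed in the world has none). Each returns a list of dicts, best first, with "confidence" (0 to 1); they miss things now and then, are a little off and sometimes report something else, mostly with a low value. They report only what shows in the picture. A call takes as long as a camera call. They do not tell look-alikes from the thing itself.
- find_in(label, camera): "box" ([left, top, right, bottom] in pixels, round what is visible of it).
The state is a dict: "time_s": time; "joints": joint angles; "joint_vel": joint speeds; "effort": joint torques, N m; "tcp_pos": TCP position; "tcp_rot": TCP orientation; "force": force on the tool from outside, world axes, zero at the start; "torque": the same for the moment, N m; "width": opening from 0.0 (shut) to 1.0 (fully open); "grip_force": force on a finger pad.
Only numpy, scipy, OpenCV 4.12 (cv2) and the standard library are available. Lean on these libraries where they do the work, as an engineer would, in place of code of your own. Each camera call takes 0.05 s, during which the arm holds its last target. There are 200 camera calls.

## Task

The scan is finished: using the hooked lifter, poke every slide cartridge up from below through the hole under its pocket until its catches hold it, and lay all the cartridges flat, label up, in the aluminium tray, stacking none. Stand the lifter back in its place on the mat. Then tell the scanner that the deck is empty by pressing the three round keys fully down, one at a time, from the largest to the smallest; leave the bottle, mug and folder alone.

Things in the scene. Friction and masses are not known exactly. Their poses are not given: they have to be found in the camera images.
- deck: White loading deck of a slide scanner, fixed: 280 (its y) x 118 (its x) mm, front edge at x = -59, top 111 mm above the table; scanner body (118 high) behind it to x = +191. Origin on the table under the middle of the pocket row; +x away from the front. Four pockets along y. Below is one open space 70 mm high, entered from the front, 264 mm wide between 8 mm end legs, reaching down to the table.
- pocket0 (a point): Centre of the floor of pocket 0 (deck y = -99 mm), upper side of the floor, in the middle of its access hole, 75 mm above the table. Every pocket is 82 (deck x) x 36 (deck y) mm and 36 mm deep, floor 5 mm thick, with an access hole 36 (x) x 24 (y) mm through the middle of the floor.
- pocket1 (a point): The same of pocket 1 (deck y = -33 mm). Every pocket has a spring catch, 16 mm wide, in its front and its back wall; they press lightly on the cartridge's ends and spring 6 mm inwards once its underside has risen 20 mm above the pocket floor.
- pocket2 (a point): The same of pocket 2 (deck y = +33 mm). A lift of 23 to 27 mm sets both catches of a pocket; lowered again, the cartridge rests on them, its top 20 mm proud of the deck.
- pocket3 (a point): The same of pocket 3 (deck y = +99 mm).
- cart0: Grey plastic slide cartridge with a paper label on top, 80 (its x) x 34 (its y) x 36 (z) mm, about 120 g; origin in the centre of its underside, z up. If present it starts seated in pocket 0, its x along the deck's x, its top flush with the deck top, 1 mm clearance all round. Absent in some runs (three or all of the four are there).
- cart1: Grey plastic slide cartridge with a paper label on top, 80 (its x) x 34 (its y) x 36 (z) mm, about 120 g; origin in the centre of its underside, z up. If present it starts seated in pocket 1, its x along the deck's x, its top flush with the deck top, 1 mm clearance all round. Absent in some runs (three or all of the four are there).
- cart2: Grey plastic slide cartridge with a paper label on top, 80 (its x) x 34 (its y) x 36 (z) mm, about 120 g; origin in the centre of its underside, z up. If present it starts seated in pocket 2, its x along the deck's x, its top flush with the deck top, 1 mm clearance all round. Absent in some runs (three or all of the four are there).
- cart3: Grey plastic slide cartridge with a paper label on top, 80 (its x) x 34 (its y) x 36 (z) mm, about 120 g; origin in the centre of its underside, z up. If present it starts seated in pocket 3, its x along the deck's x, its top flush with the deck top, 1 mm clearance all round. Absent in some runs (three or all of the four are there).
- lifter: Loose hooked lifter, 350 g, standing on a steel T-foot 8 mm thick. Origin under the foot on the handle axis; +x along the foot to the pin. Handle: black bar 24 x 24 mm, 110 to 190 mm above the underside, on a 16 mm stem. Cross-piece 70 mm wide (y), x from -36 to +20; tongue 26 mm wide to x = +105. Upturned pin, 12 mm thick, at x = +90, its top 52 mm above the underside.
- lifter_tip (a point): Centre of the top end of the lifter's pin, 90 mm in +x from the handle axis and 52 mm above the underside of the foot.
- mat: Thin black rubber mat lying on the table, 180 x 95 mm, 1 mm thick and giving no resistance: the lifter's home. Origin where the lifter's origin belongs (the mat's middle is 30 mm in +x of it).
- tray: Loose open aluminium transport tray, 270 (its x) x 130 (its y) mm outside, 20 mm high, walls and floor 5 mm thick, 0.7 kg. Origin in the centre of its underside, z up.
- panel: Grey key panel fixed to the table, 215 (x) x 85 (y) x 12 (z) mm, with three round white keys in a row along its x, 68 mm apart, in black round housings. Which key is in which place varies. Origin in the centre of its underside.
- key_large (a joint): Travel of the spring key of 52 mm diameter, m: 0 up, 0.006 fully down (grows when pushed down). Starts to give at about 1.2 N, fully down at 4 N; springs back.
- key_large_top (a point): Centre of the top of the 52 mm key, 34 mm above the table when up; its housing is 68 mm across and 24 mm above the table.
- key_middle (a joint): Travel of the spring key of 36 mm diameter, m: 0 up, 0.006 fully down (grows when pushed down). Starts to give at about 1.2 N, fully down at 4 N; springs back.
- key_middle_top (a point): Centre of the top of the 36 mm key, 34 mm above the table when up; its housing is 52 mm across and 24 mm above the table.
- key_small (a joint): Travel of the spring key of 22 mm diameter, m: 0 up, 0.006 fully down (grows when pushed down). Starts to give at about 1.2 N, fully down at 4 N; springs back.
- key_small_top (a point): Centre of the top of the 22 mm key, 34 mm above the table when up; its housing is 38 mm across and 24 mm above the table.
- sprayer: Bystander: grey conical bottle, 72 mm across, 190 mm high; origin in the centre of its underside.
- mug: Bystander: white mug, 76 mm across, 90 mm high; origin in the centre of its underside.
- folder: Bystander: orange slide folder lying flat, 100 (its x) x 130 (its y) x 22 mm; origin in the centre of its underside.
Not all that is in view belongs to the job. What is shaped like the cart1 but red is not meant.

How it is judged:
By the outcome, as a careful person would: the job done as asked, in the order asked, and still so for the second after the job is handed in, with the robot touching nothing.
Of cart0, cart1, cart2, cart3 only 3 to 4 are there at a start; the rules pass over those that are not, and their reading is None.
At some moment in a run one of lifter, tray may be knocked a few centimetres aside while the robot is not near it.
It also fails if it takes over 210 s, if anything falls off the work surface, if the arm or the gripper's body presses on something with over 40 N, if the wrist force passes 120 N, or if a joint passes its speed limit or range.

## Working session

There is one attempt and no reset: what is moved stays moved. The work goes in short steps, Python scripts to look and compute and a tool call to move; the robot and the scene stay as the last step left them, time stands still between calls to the robot, and variables do not carry over. Pictures are saved under pics/ and viewed, at most 14 in all, crops included, and the job is handed in when it is done.

Besides the shell and the picture viewer there is one more tool, called after "Emit:" by a JSON object that holds its "fn" and its "kwargs". play_rows: Moves the arm, as the interface text tells. Its arguments: {"type":"object","properties":{"steps":{"type":"array","items":{"type":"array"}}},"required":["steps"]}

```bash
ls; mkdir -p pics
python3 - <<'E'
from bench import *
import cv2
for n in ("scene","top"):
    cv2.imwrite(f"pics/{n}0.png",camera(n)[:,:,::-1])
    print(n,camera_info(n))
    for l in ["deck","cart1","lifter","mat","tray","panel","key_large","key_middle","key_small","sprayer","mug","folder"]:
        print(l,[(round(d['confidence'],2),[round(v) for v in d['box']]) for d in find_in(l,n)][:6])
print(camera_info("wrist")); print(sense())
E
```

```text
pics
scene {'intrinsics': array([[474.21688602,   0.        , 329.24569635],
       [  0.        , 474.21688602, 245.17294504],
       [  0.        ,   0.        ,   1.        ]]), 'k1': -0.06469162905680578, 'world_to_cam': array([[-0.48659793,  0.87361798, -0.00375347,  0.26187763],
       [ 0.75082375,  0.41599831, -0.51303909, -0.37346912],
       [-0.44663873, -0.25246195, -0.85835704,  1.38973071],
       [ 0.        ,  0.        ,  0.        ,  1.        ]])}
deck [(0.82, [153, 201, 334, 360])]
cart1 [(0.86, [292, 238, 319, 273]), (0.85, [234, 220, 264, 253]), (0.85, [142, 181, 161, 215]), (0.78, [261, 226, 287, 264]), (0.77, [282, 147, 314, 175]), (0.61, [235, 122, 262, 159])]
lifter [(0.88, [364, 198, 408, 284]), (0.65, [156, 199, 334, 358]), (0.62, [263, 228, 289, 265])]
mat [(0.57, [351, 224, 413, 297])]
tray [(0.74, [387, 245, 486, 369])]
panel [(0.86, [176, 163, 243, 236])]
key_large [(0.68, [196, 190, 220, 202])]
key_middle [(0.48, [190, 207, 202, 223]), (0.28, [198, 185, 218, 204])]
key_small [(0.52, [218, 173, 227, 178])]
sprayer [(0.74, [324, 331, 356, 388]), (0.45, 
[... 1902 characters left out ...]
: 1.3, 'joints': array([ 9.95876301e-01,  3.58824979e-01,  1.51041400e+00,  2.18010099e-05,
        1.27251004e+00, -1.15112743e-01]), 'joint_vel': array([-3.58609493e-04,  2.52001192e-03,  7.66895924e-04, -4.29913298e-04,
        7.52190749e-04, -5.49588896e-06]), 'effort': array([-3.50425598e-04, -5.15345049e+01, -2.71114004e+01,  6.72437553e-02,
        2.47307250e-02, -3.82188762e-05]), 'tcp_pos': array([0.2662494 , 0.53764435, 0.23960255]), 'tcp_rot': array([ 2.27886821e-01,  9.73687625e-01, -7.00479942e-05, -3.62459614e-05]), 'force': array([-0.6162458 , -0.4491207 ,  0.20965021]), 'torque': array([-0.0040781 , -0.017915  ,  0.00870026]), 'grip_force': 0.0, 'width': 1.0040217953388968}
```

Run:
```python
import cv2
a=cv2.imread("pics/top0.png")
cv2.imwrite("pics/top0b.png",cv2.resize(a[100:400,90:530],(800,545),interpolation=cv2.INTER_CUBIC))
a=cv2.imread("pics/scene0.png")
cv2.imwrite("pics/scene0b.png",cv2.resize(a[110:450,120:590],(800,579),interpolation=cv2.INTER_CUBIC))
```

```text
(no output)
```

View pics/top0b.png

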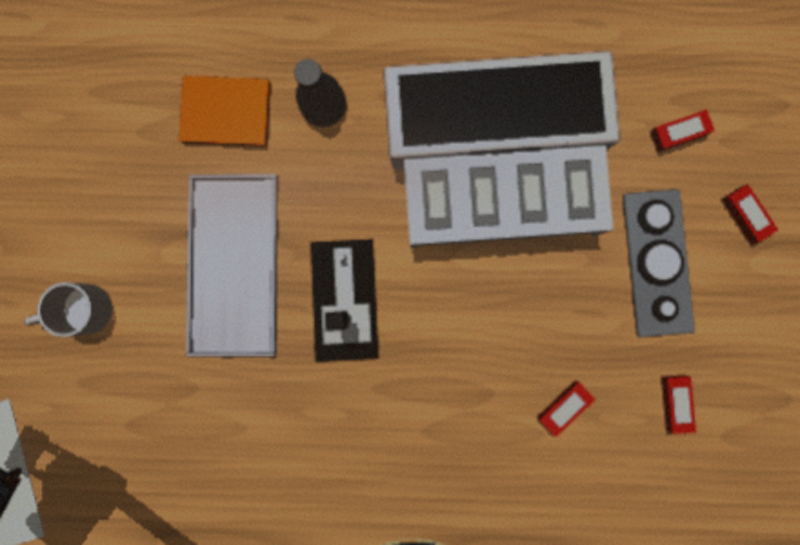

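View pics/scene0b.png

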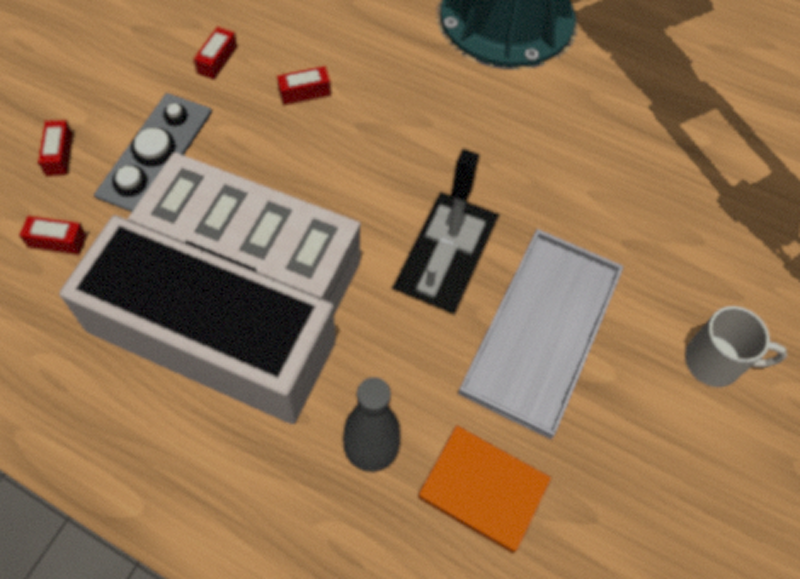

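Top view (crop): deck with all four grey carts at (436,200), (484,196), (531,192) and (580,188). The lifter is on its mat at (343,295), the tray at (232,265) and the panel at (660,262), with its keys running middle, large, small from top to bottom. Four red look-alikes at (683,130), (751,213), (679,405) and (567,408) are decoys. The carts I want are the grey ones in the deck pockets.

```bash
cat > h.py <<'E'
from bench import *
import numpy as np, cv2
from scipy.spatial.transform import Rotation as R
from scipy.optimize import least_squares
def cam(name,s=None):
    i=camera_info(name)
    if name=="wrist":
        s=s or sense(); T=np.eye(4); T[:3,:3]=R.from_quat(s['tcp_rot']).as_matrix(); T[:3,3]=s['tcp_pos']
        W=np.linalg.inv(T@i['hand_eye'])
    else: W=i['world_to_cam']
    return i['intrinsics'],i['k1'],W
def proj(c,P):
    K,k,W=c; P=np.atleast_2d(P); p=P@W[:3,:3].T+W[:3,3]; q=p[:,:2]/p[:,2:]
    q=q*(1+k*(q**2).sum(1,keepdims=True)); return q*[K[0,0],K[1,1]]+K[:2,2]
def at_z(c,uv,z):
    K,k,W=c; q=(np.atleast_2d(uv)-K[:2,2])/[K[0,0],K[1,1]]; u=q.copy()
    for _ in range(10): u=q/(1+k*(u**2).sum(1,keepdims=True))
    d=np.c_[u,np.ones(len(u))]@W[:3,:3]; o=-W[:3,:3].T@W[:3,3]
    return (o+d*((z-o[2])/d[:,2])[:,None])
def down(az):  # tool z down, tool y at azimuth az
    y=np.array([np.cos(az),np.sin(az),0]); z=np.array([0,0,-1.]); return R.from_matrix(np.c_[np.cross(y,z),y,z])
def go(pos,az,s=None,frm=None):
    "print the row numbers from the pose now (or frm=(pos,az)) to pos, az"
    if frm: p0,r0=np.array(frm[0]),down(frm[1])
    else: s=s or sense(); p0,r0=s['tcp_pos'],R.from_quat(s['tcp_rot'])
    print('shift',np.round(r0.inv().apply(np.array(pos)-p0)/.15,3),'turn',np.round((r0.inv()*down(az)).as_rotvec()/2,3))
def triple(pairs): # [(cam,uv)...] -> 3d point
    f=lambda P:np.concatenate([proj(c,P)[0]-uv for c,uv in pairs]); return least_squares(f,[.5,0,.05]).x
E
python3 - <<'E'
from h import *
t=cam("top"); f=lambda *p:np.array(p)/1.818+[90,100]
for n,uv,z in [("front-left deck",f(411,243),.111),("front-right",f(611,231),.111),("bl",f(405,158),.111),("lifter foot back",f(344,345),.008),("handle top",f(337,321),.19),("pin",f(344,260),.05),("mat ul",f(311,241),.001),("mat ur",f(373,240),0.001),("mat lr",f(378,358),.001),("mat ll",f(315,361),.001),
 ("tray",f(232,265),.01),("large",f(661,262),.034),("sprayer",f(322,110),0)]:
    print(n,at_z(t,uv,z).round(3))
go([.45,0.02,.33],0)
E
```

```text
front-left deck [[0.549 0.01  0.111]]
front-right [[ 0.57  -0.265  0.111]]
bl [[0.667 0.02  0.111]]
lifter foot back [[0.403 0.108 0.008]]
handle top [[0.443 0.102 0.19 ]]
pin [[0.527 0.107 0.05 ]]
mat ul [[0.557 0.161 0.001]]
mat ur [[0.56  0.068 0.001]]
mat lr [[0.384 0.057 0.001]]
mat ll [[0.378 0.151 0.001]]
tray [[0.519 0.277 0.01 ]]
large [[ 0.533 -0.354  0.034]]
sprayer [[0.757 0.15  0.   ]]
shift [-2.629 -2.549 -0.602] turn [-0.     0.     0.555]
```

Emit:
{"fn": "play_rows", "kwargs": {"steps": [[[-1,-1,-0.6],[0,0,0],1],[[-1,-1,-0.6],[0,0,0],1],[[-1,-1,-0.6],[0,0,0],1],[[-1,-1,-0.6],[0,0,0],1]]}}

```text
time_s: 1.8
tcp_pos: [0.3347, 0.3348, 0.3309]
tcp_rot: [0.228, 0.974, 0.0, 0.001]
force: [0.7, 0.1, -0.3]
width: 1.0
grip_force: 0.0
```

Emit:
{"fn": "play_rows", "kwargs": {"steps": [[[-1,-1,0],[0,0,0],1],[[-1,-1,0],[0,0,0],1],[[-1,-1,0],[0,0,0],1],[[-1,-1,0],[0,0,0],1]]}}

```text
time_s: 2.3
tcp_pos: [0.4026, 0.1329, 0.3299]
tcp_rot: [0.229, 0.973, -0.0, 0.0]
force: [0.0, 0.3, -1.1]
width: 1.0
grip_force: 0.0
```

Emit:
{"fn": "play_rows", "kwargs": {"steps": [[[-0.63,-0.55,0],[0,0,0.555],1],[[-0.63,-0.55,0],[0,0,0.555],1],[[-0.63,-0.55,0],[0,0,0.555],1],[[-0.63,-0.55,0],[0,0,0.555],1],[[-0.63,-0.55,0],[0,0,0.555],1],[[-0.63,-0.55,0],[0,0,0.555],1],[[-0.63,-0.55,0],[0,0,0.555],1],[[-0.63,-0.55,0],[0,0,0.555],1]]}}

```text
time_s: 3.3
tcp_pos: [0.45, 0.0198, 0.3297]
tcp_rot: [0.706, 0.709, -0.0, 0.0]
force: [1.1, -0.4, -0.1]
width: 1.001
grip_force: 0.0
```

Run:
```python
from h import *
s=sense(); im=camera("wrist"); cv2.imwrite("pics/w1.png",im[:,:,::-1])
np.save("pics/w1.npy",np.r_[s['tcp_pos'],s['tcp_rot']]); print(s['tcp_pos'],s['tcp_rot'],s['time_s'])
for l in ["deck","cart1","lifter","mat","tray","panel","key_large","key_middle","key_small"]:
    print(l,[(round(d['confidence'],2),[round(v) for v in d['box']]) for d in find_in(l,"wrist")][:4])
```

```text
[0.45000662 0.01984514 0.32970249] [ 7.05555537e-01  7.08654628e-01 -2.29582216e-05  3.82791952e-05] 3.3
deck [(0.84, [407, 165, 640, 444])]
cart1 [(0.91, [476, 300, 531, 334]), (0.86, [450, 236, 533, 276]), (0.77, [453, 415, 493, 444]), (0.61, [208, 346, 244, 412])]
lifter [(0.97, [284, 82, 412, 151])]
mat [(0.68, [259, 60, 421, 160]), (0.67, [408, 170, 640, 443])]
tray [(0.93, [262, 0, 521, 16]), (0.56, [304, 427, 424, 444])]
panel [(0.8, [302, 429, 426, 442]), (0.64, [286, 82, 413, 151])]
key_large [(0.47, [283, 85, 416, 151])]
key_middle [(0.73, [407, 168, 640, 440])]
key_small []
```

View pics/w1.png

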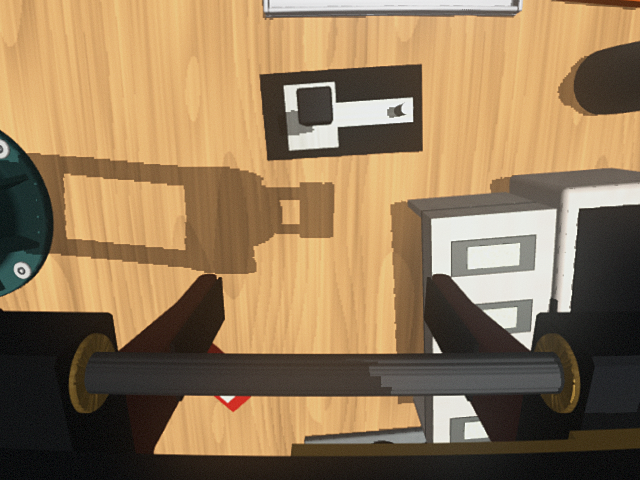

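Wrist view: mat at (262–421, 65–160), with the lifter handle top near (315,104) and its pin near (400,110). Deck carts at (493,256) and (505,317). Now I'll fit the poses.

```bash
cat >> h.py <<'E'
def cents(im,roi,lo,hi,amin,amax):
    x0,y0,x1,y1=roi; g=cv2.inRange(np.ascontiguousarray(im[y0:y1,x0:x1]),np.array(lo),np.array(hi))
    n,l,st,c=cv2.connectedComponentsWithStats(g)
    return [(c[i]+[x0,y0],st[i].tolist()) for i in range(1,n) if amin<=st[i,4]<=amax]
E
python3 - <<'E'
from h import *
w=cv2.imread("pics/w1.png")[:,:,::-1]; t=cv2.imread("pics/top0.png")[:,:,::-1]
q=np.load("pics/w1.npy"); cw=cam("wrist",dict(tcp_pos=q[:3],tcp_rot=q[3:])); ct=cam("top")
for nm,p in [("deckwhite t",(t,330,200)),("cart",(t,320,205)),("label",(t,329,210)),("mat w",(w,390,75)),("handle",(w,315,104)),("foot",(w,330,120)),("lab w",(w,493,256)),("cart w",(w,457,256)),("deck w",(w,440,250)),("keytop",(t,453,244)),("tray rim",(t,192,240))]:
    print(nm,p[0][p[2],p[1]])
g=w.max(2); m=((g<45)*255).astype(np.uint8); m[:, :230]=0;m[200:]=0;m[:,450:]=0
m=cv2.morphologyEx(m,cv2.MORPH_CLOSE,np.ones((3,3)))
cs=max(cv2.findContours(m,cv2.RETR_EXTERNAL,cv2.CHAIN_APPROX_NONE)[0],key=cv2.contourArea)
e=cv2.approxPolyDP(cv2.convexHull(cs),6,True)[:,0]; print(e.tolist()); print(at_z(cw,e,.001).round(4))
for c,st in cents(w,(440,220,560,345),(195,195,185),(255,255,255),150,5000): print('w',c.round(1),st,at_z(cw,c,.111).round(4))
for z in (.111,):
  for uv in [(429,211),(410,205)]: print(at_z(cw,uv,z))
cv2.imwrite("pics/cr.png",np.hstack([cv2.resize(w[50:170,250:430],(720,480),interpolation=cv2.INTER_CUBIC)])[:,:,::-1])
E
```

```text
deckwhite t [139 139 131]
cart [156 157 161]
label [156 157 152]
mat w [64 55 46]
handle [68 61 56]
foot [55 53 46]
lab w [235 237 227]
cart w [141 140 135]
deck w [235 234 228]
keytop [159 161 170]
tray rim [154 116  78]
[[326, 123], [317, 123]]
[[0.4522 0.0994 0.001 ]
 [0.442  0.0993 0.001 ]]
w [493.3 255.7] [28, 23, 52, 26, 1131] [[ 0.6116 -0.0233  0.111 ]]
w [503.6 316.1] [44, 87, 33, 21, 471] [[ 0.6294 -0.0862  0.111 ]]
[[0.54667766 0.01951577 0.111     ]]
[[0.52880197 0.02498687 0.111     ]]
```

View pics/cr.png

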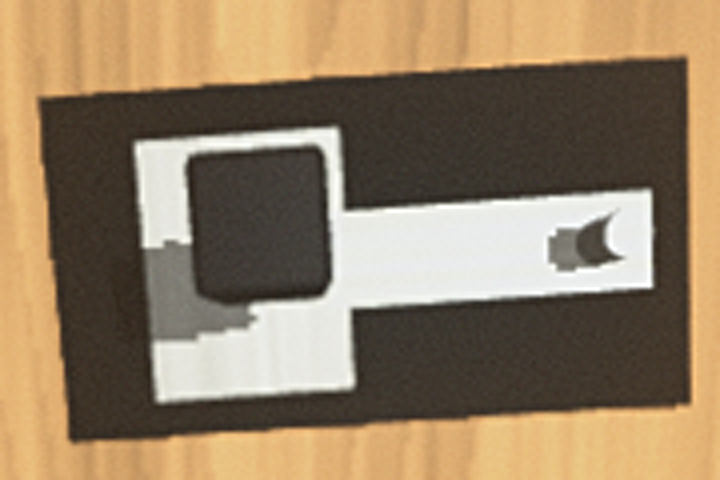

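Run:
```python
from h import *
w=cv2.imread("pics/w1.png")[:,:,::-1]; t=cv2.imread("pics/top0.png")[:,:,::-1]
q=np.load("pics/w1.npy"); cw=cam("wrist",dict(tcp_pos=q[:3],tcp_rot=q[3:])); ct=cam("top"); csn=cam("scene")
f=lambda L:np.array(L)/4+[250,50]
mat=f([(40,100),(687,58),(690,404),(72,438)]); M=np.array([(-60,47.5),(120,47.5),(120,-47.5),(-60,-47.5)])/1e3
ft=f([(135,141),(339,126),(355,387),(155,403),(652,188),(653,288)]); F=np.array([(-36,35),(20,35),(20,-35),(-36,-35),(105,13),(105,-13)])/1e3
def fit(L,uv,zf):
    def r(p):
        c,s_=np.cos(p[2]),np.sin(p[2]); z=p[3] if zf is None else zf
        P=np.c_[L@np.array([[c,s_],[-s_,c]])+p[:2],np.full(len(L),z)]; return (proj(cw,P)-uv).ravel()
    s=least_squares(r,[.44,.1,0,.005]); return s.x.round(4),np.abs(s.fun).max().round(2)
print("mat",fit(M,mat,.001)); print("foot zfree",fit(F,ft,None)); print("foot",fit(F,ft,.009))
x,y=fit(F,ft,.009)[0][:2]
# handle top: centre from top view dark blob and wrist
g=t.max(2); print(g[268:284,270:284])
# deck: carts in top
r=np.ascontiguousarray(t[170:240,305:435]).max(2); b=cv2.inRange(r,0,128); n,l,st,c=cv2.connectedComponentsWithStats(b)
for i in range(1,n):
    if 50<st[i,4]<900:
        rc=cv2.minAreaRect(np.argwhere(l==i)[:,::-1].astype(np.float32)); p=np.array(rc[0])+[305,170]; print(st[i],np.round(rc[1],1),p.round(1),at_z(ct,p,.111).round(4))
for uv in [(493.3,255.7),(505,316.5)]:
  P=at_z(cw,uv,.111); print(P, proj(ct,P), proj(csn,P))
```

```text
mat (array([0.4414, 0.1082, 0.0648, 0.005 ]), np.float64(1.19))
foot zfree (array([0.444 , 0.1066, 0.0731, 0.0099]), np.float64(0.38))
foot (array([0.444 , 0.1067, 0.0731, 0.005 ]), np.float64(0.45))
[[ 98 104 107 107 113 140 158 162 160 162 162 162 165 164]
 [154 155 154 153 157 157 159 157 158 158 159 157 159 159]
 [155 159 155 151 143 148 141 139 136 134 139 150 163 159]
 [126 125 126 115  99  99  97  91  73  71  92 131 157 161]
 [ 55  49  49  44  42  48  48  45  34  32  42 100 142 160]
 [ 38  33  32  37  35  41  38  36  29  25  24  58 112 146]
 [ 35  36  40  38  41  41  41  38  29  26  23  41  76 124]
 [ 39  38  37  34  37  36  38  40  30  19  28  36  56 118]
 [ 36  38  34  33  37  36  37  38  27  27  26  38  60 120]
 [ 40  35  37  39  36  35  37  35  33  26  28  42  63 103]
 [ 36  37  37  34  37  35  32  37  35  28  32  44  66  83]
 [ 35  36  33  34  35  35  36  38  35  27  31  50  66  78]
 [ 38  40  39  34  39  37  37  37  30  31  43  59  71  82]
 [ 62  57  59  69  75  77  74  68  51  54  68  72  80  80]
 [111 110 111 119 130 127 126 104  79  75  73  75  75  79]
 [153 151 151 153 154 153 151 122  85  78  78  80  77  74]]
[  5   0 114  11 822] [ 10. 113.] [366.5 175. ] [[ 0.6997 -0.1148  0.111 ]]
[  0   3 126  29 462] [ 15.5 126.2] [368.  187.3] [[ 0.6686 -0.119   0.111 ]]
[ 95  18  17  33 306] [33.1 14.5] [408.3 204.1] [[ 0.6276 -0.2203  0.111 ]]
[ 43  21  17  34 300] [32.9 14.4] [355.9 207.8] [[ 0.616  -0.0891  0.111 ]]
[ 69  20  17  33 303] [32.8 14.7] [382.1 206. ] [[ 0.6218 -0.1546  0.111 ]]
[ 17  23  16  34 298] [32.8 14.5] [329.7 209.6] [[ 0.6104 -0.0233  0.111 ]]
[127  36   3  28  60] [27.  2.] [433.  219.5] [[ 0.5897 -0.2822  0.111 ]]
[[ 0.6115357  -0.02328414  0.111     ]] [[329.69468736 209.19269231]] [[303.18943965 253.96702707]]
[[ 0.63089624 -0.08659869  0.111     ]] [[355.01131201 201.92360737]] [[273.7450737  248.49352967]]
```

Run:
```python
from h import *
q=np.load("pics/w1.npy"); cw=cam("wrist",dict(tcp_pos=q[:3],tcp_rot=q[3:]))
print(proj(cw,[.444,.1067,.19]),proj(cam("top"),[.444,.1067,.19]))
go([.444,.1067,.30],.073); go([.444,.1067,.155],.073)
```

```text
[[315.51215112 105.21832584]] [[273.42571978 275.92800761]]
shift [ 0.579 -0.039  0.198] turn [-0.     0.    -0.036]
shift [ 0.579 -0.039  1.164] turn [-0.     0.    -0.036]
```

Handle-top projections match both images, so height 0.19 is confirmed. I'll grasp the lifter now.

Emit:
{"fn": "play_rows", "kwargs": {"steps": [[[0.579,-0.039,0.3],[0,0,-0.034],1],[[0.579,-0.039,0.3],[0,0,-0.034],1],[[0.579,-0.039,0.5],[0,0,-0.034],1],[[0.579,-0.039,0.7],[0,0,-0.034],1],[[0.579,-0.039,0.9],[0,0,-0.034],1]]}}

```text
time_s: 4.42
tcp_pos: [0.4442, 0.1069, 0.1939]
tcp_rot: [0.682, 0.731, 0.0, 0.0]
force: [0.4, -0.4, -1.5]
width: 1.0
grip_force: 0.0
```

Emit:
{"fn": "play_rows", "kwargs": {"steps": [[[0,0,0.264],[0,0,0],1],[[0,0,0.264],[0,0,0],1],[[0,0,0.264],[0,0,0],1],[[0,0,0.264],[0,0,0],-1],[[0,0,0.264],[0,0,0],-1],[[0,0,0.264],[0,0,0],-1],[[0,0,0.264],[0,0,0],-1],[[0,0,0.264],[0,0,0],-1],[[0,0,0.264],[0,0,0],-1],[[0,0,0.264],[0,0,0],-1]]}}

```text
time_s: 5.68
tcp_pos: [0.4436, 0.1066, 0.1549]
tcp_rot: [0.682, 0.731, -0.0, -0.0]
force: [-1.4, 0.3, -0.8]
width: 0.275
grip_force: 30.0
```

```bash
cat >> h.py <<'E'
YAW=.0871; PK=np.array([(.6276,-.2203),(.6218,-.1546),(.616,-.0891),(.6104,-.0233)]); D=np.array([np.cos(YAW),np.sin(YAW)])
E
python3 - <<'E'
from h import *
s=sense(); print(s['tcp_pos'],s['tcp_rot'],s['force'])
p=PK[3]-D*(.09+.095); go([*s['tcp_pos'][:2],.21],YAW); go([*p,.21],YAW)
a=[*p,.161]; go([*(PK[3]-D*.09),.161],YAW,frm=(a,YAW))
E
```

```text
[0.44364533 0.10662591 0.1548804 ] [ 6.82280050e-01  7.31090737e-01 -4.10448336e-04 -3.14912242e-04] [-1.35849343  0.34717454 -0.78977999]
shift [-0.    -0.    -0.367] turn [-0.001  0.    -0.009]
shift [-0.963 -0.184 -0.367] turn [-0.001  0.    -0.009]
shift [-0.     0.633  0.   ] turn [0. 0. 0.]
```

Emit:
{"fn": "play_rows", "kwargs": {"steps": [[[0,0,-0.2],[0,0,0],-1],[[0,0,-0.367],[0,0,-0.009],-1],[[-0.2,-0.184,-0.367],[0,0,-0.009],-1],[[-0.5,-0.184,-0.367],[0,0,-0.009],-1],[[-0.8,-0.184,-0.367],[0,0,-0.009],-1],[[-0.963,-0.184,-0.367],[0,0,-0.009],-1],[[-0.963,-0.184,-0.367],[0,0,-0.009],-1],[[-0.963,-0.184,-0.2],[0,0,-0.009],-1],[[-0.963,-0.184,-0.04],[0,0,-0.009],-1],[[-0.963,-0.184,-0.04],[0,0,-0.009],-1]]}}

```text
time_s: 6.92
tcp_pos: [0.4243, -0.038, 0.1595]
tcp_rot: [0.675, 0.737, -0.001, -0.002]
force: [-0.3, 0.5, -4.1]
width: 0.271
grip_force: 30.0
```

Run:
```python
from h import *
s=sense(); print(s['tcp_pos'],s['tcp_rot'],s['force'],s['torque'],s['width'])
im=camera("wrist"); cv2.imwrite("pics/w2.png",im[:,:,::-1])
go([*(PK[3]-D*.09),.161],YAW)
tip=np.array([*(s['tcp_pos'][:2]+D*.09),.058]); print(proj(cam("wrist",s),[tip]),proj(cam("scene"),[tip]))
```

```text
[ 0.42432958 -0.03800165  0.15949966] [ 0.67549273  0.73736167 -0.001157   -0.00244984] [-0.32595407  0.50466237 -4.0920744 ] [-0.04556925  0.1435753   0.01805615] 0.2713596490697576
shift [-0.008  0.637 -0.005] turn [-0.001 -0.001  0.   ]
[[466.05286678 245.12277674]] [[322.96624577 232.50702773]]
```

View pics/w2.png

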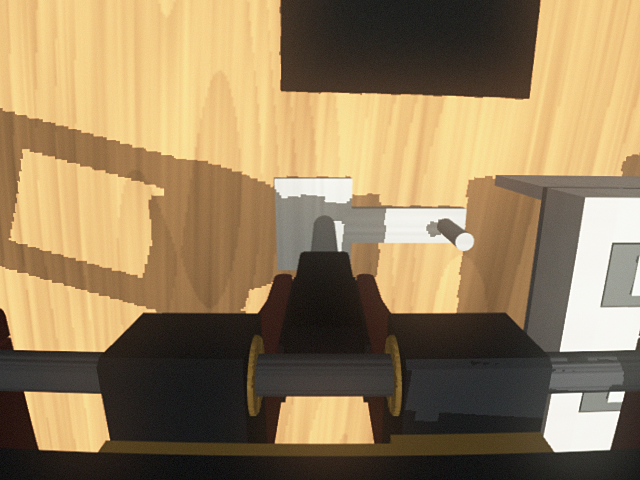

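Pin top seen at (465,241), against a prediction of (466,245). It is about 2 mm to the left, well within the hole. The deck front edge is ahead of it.

Emit:
{"fn": "play_rows", "kwargs": {"steps": [[[-0.01,0.15,-0.005],[0,0,0],-1],[[-0.01,0.3,-0.005],[0,0,0],-1],[[-0.01,0.5,-0.005],[0,0,0],-1],[[-0.01,0.637,-0.005],[0,0,0],-1],[[-0.01,0.637,-0.005],[0,0,0],-1],[[-0.01,0.637,-0.005],[0,0,0],-1]]}}

```text
time_s: 7.72
tcp_pos: [0.5208, -0.0322, 0.1621]
tcp_rot: [0.675, 0.737, -0.0, -0.0]
force: [-0.3, -0.4, -3.7]
width: 0.27
grip_force: 30.0
```

Emit:
{"fn": "play_rows", "kwargs": {"steps": [[[0,0,-0.06],[0,0,0],-1],[[0,0,-0.11],[0,0,0],-1],[[0,0,-0.15],[0,0,0],-1],[[0,0,-0.19],[0,0,0],-1],[[0,0,-0.22],[0,0,0],-1],[[0,0,-0.22],[0,0,0],-1]]}}

```text
time_s: 8.48
tcp_pos: [0.5223, -0.0326, 0.1953]
tcp_rot: [0.676, 0.737, 0.0, 0.0]
force: [0.7, -0.4, -3.8]
width: 0.277
grip_force: 30.0
```

Run:
```python
from h import *
s=sense(); print(s['tcp_pos'],s['tcp_rot'],s['force'],s['torque'])
a=camera("wrist"); cv2.imwrite("pics/w3.png",a[:,:,::-1]); b=camera("scene"); cv2.imwrite("pics/s3.png",cv2.resize(b[150:350,150:450],(800,533))[:,:,::-1])
go([*(PK[3]-D*.09),.2025],YAW)
```

```text
[ 0.52228113 -0.03260125  0.1952865 ] [6.75693932e-01 7.37182077e-01 2.74318881e-04 4.69176219e-04] [ 0.70545282 -0.42405099 -3.82950806] [-0.02105107  0.08281401  0.00762646]
shift [ 0.011 -0.01  -0.049] turn [ 0.001  0.    -0.   ]
```

View pics/s3.png

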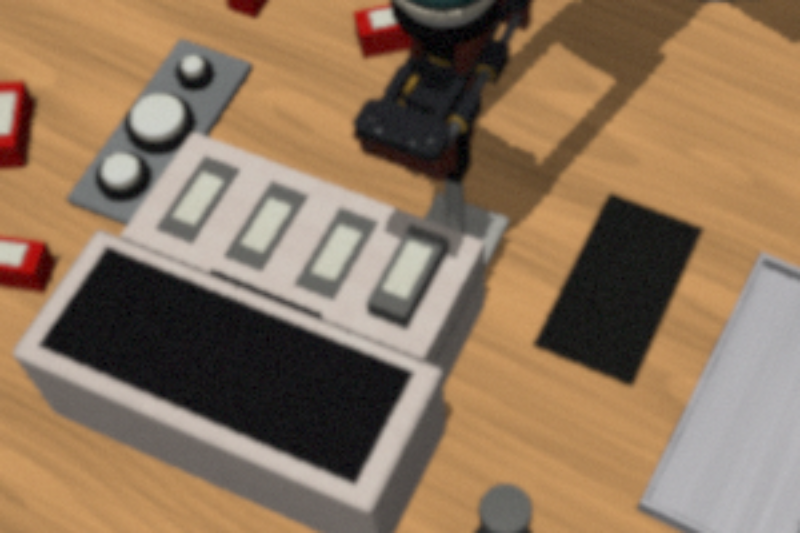

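The rightmost cart in the picture (pocket 3, at (410,265)) is rising. I'll finish the lift and then lower.

Emit:
{"fn": "play_rows", "kwargs": {"steps": [[[0,0,-0.03],[0,0,0],-1],[[0,0,-0.05],[0,0,0],-1],[[0,0,-0.05],[0,0,0],-1],[[0,0,-0.05],[0,0,0],-1]]}}

```text
time_s: 9.07
tcp_pos: [0.5218, -0.0325, 0.2023]
tcp_rot: [0.676, 0.737, -0.0, -0.0]
force: [0.1, 0.1, -5.2]
width: 0.275
grip_force: 30.0
```

Emit:
{"fn": "play_rows", "kwargs": {"steps": [[[0,0,0.05],[0,0,0],-1],[[0,0,0.15],[0,0,0],-1],[[0,0,0.27],[0,0,0],-1],[[0,0,0.27],[0,0,0],-1],[[0,0,0.27],[0,0,0],-1]]}}

```text
time_s: 9.7
tcp_pos: [0.522, -0.0326, 0.1617]
tcp_rot: [0.676, 0.737, -0.0, -0.0]
force: [0.2, -0.1, -4.6]
width: 0.271
grip_force: 30.0
```

Run:
```python
from h import *
s=sense(); print(s['tcp_pos'],s['tcp_rot'],s['force'],s['torque'])
b=camera("scene"); cv2.imwrite("pics/s4.png",cv2.resize(b[190:290,210:360],(750,500))[:,:,::-1])
c=cam("scene"); e=np.array([-D[1],D[0]])
for top in (.111,.131): print(proj(c,[[*(PK[3]+D*.04*i+e*.017*j),top] for i,j in ((1,1),(1,-1),(-1,-1),(-1,1))]).round(1).tolist())
go([*(PK[2]-D*.09),.161],YAW)
```

```text
[ 0.52196235 -0.03257789  0.16173442] [ 6.75700356e-01  7.37176383e-01 -7.78601379e-05 -5.60131715e-05] [ 0.16213989 -0.09826817 -4.56213016] [-0.04820613  0.08312075  0.00227062]
[[302.5, 271.3], [288.2, 265.6], [304.4, 236.5], [318.3, 241.9]]
[[302.0, 266.9], [287.4, 261.1], [303.9, 231.7], [318.1, 237.1]]
shift [-0.429 -0.01   0.008] turn [ 0.  0. -0.]
```

View pics/s4.png

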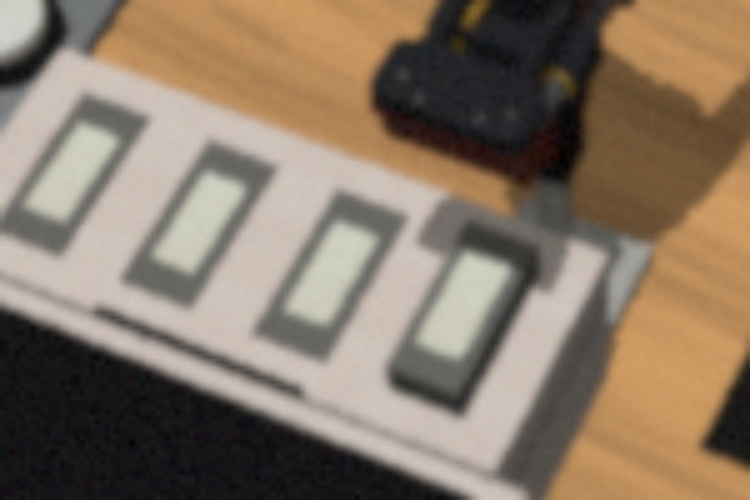

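Cart 3 is held by its catches: its far end stands clear of the deck at (430,385). Next pockets 2, 1 and 0.

Emit:
{"fn": "play_rows", "kwargs": {"steps": [[[-0.22,-0.01,0],[0,0,0],-1],[[-0.43,-0.01,0],[0,0,0],-1],[[-0.43,-0.01,0],[0,0,0],-1],[[-0.43,-0.01,-0.08],[0,0,0],-1],[[-0.43,-0.01,-0.16],[0,0,0],-1],[[-0.43,-0.01,-0.22],[0,0,0],-1],[[-0.43,-0.01,-0.272],[0,0,0],-1],[[-0.43,-0.01,-0.272],[0,0,0],-1],[[-0.43,-0.01,-0.272],[0,0,0],-1],[[-0.43,-0.01,-0.12],[0,0,0],-1],[[-0.43,-0.01,0],[0,0,0],-1],[[-0.43,-0.01,0],[0,0,0],-1]]}}

```text
time_s: 11.25
tcp_pos: [0.5249, -0.0966, 0.1605]
tcp_rot: [0.676, 0.737, -0.001, -0.001]
force: [0.1, 1.2, -3.6]
width: 0.277
grip_force: 30.0
```

Emit:
{"fn": "play_rows", "kwargs": {"steps": [[[-0.22,0,0],[0,0,0],-1],[[-0.44,0,0],[0,0,0],-1],[[-0.44,0,0],[0,0,0],-1],[[-0.44,0,-0.08],[0,0,0],-1],[[-0.44,0,-0.16],[0,0,0],-1],[[-0.44,0,-0.22],[0,0,0],-1],[[-0.44,0,-0.272],[0,0,0],-1],[[-0.44,0,-0.272],[0,0,0],-1],[[-0.44,0,-0.272],[0,0,0],-1],[[-0.44,0,-0.12],[0,0,0],-1],[[-0.44,0,0],[0,0,0],-1],[[-0.44,0,0],[0,0,0],-1]]}}

```text
time_s: 12.75
tcp_pos: [0.5305, -0.1623, 0.1604]
tcp_rot: [0.676, 0.737, -0.001, -0.002]
force: [-0.0, 0.3, -3.0]
width: 0.273
grip_force: 30.0
```

Emit:
{"fn": "play_rows", "kwargs": {"steps": [[[-0.22,0,0],[0,0,0],-1],[[-0.44,0,0],[0,0,0],-1],[[-0.44,0,0],[0,0,0],-1],[[-0.44,0,-0.08],[0,0,0],-1],[[-0.44,0,-0.16],[0,0,0],-1],[[-0.44,0,-0.22],[0,0,0],-1],[[-0.44,0,-0.272],[0,0,0],-1],[[-0.44,0,-0.272],[0,0,0],-1],[[-0.44,0,-0.272],[0,0,0],-1],[[-0.44,0,-0.12],[0,0,0],-1],[[-0.44,0,0],[0,0,0],-1],[[-0.44,0,0],[0,0,0],-1]]}}

```text
time_s: 14.25
tcp_pos: [0.5363, -0.2279, 0.1603]
tcp_rot: [0.676, 0.737, -0.0, -0.002]
force: [0.7, 0.2, -2.8]
width: 0.273
grip_force: 30.0
```

Run:
```python
from h import *
s=sense(); print(s['tcp_pos'],s['tcp_rot'],s['force'],s['torque'],PK[0]-D*.09)
b=camera("scene"); cv2.imwrite("pics/s5.png",cv2.resize(b[190:390,190:490],(800,533))[:,:,::-1])
t=camera("top")
for n,c in (("scene",b),("top",t)):
  for l in ("tray","mat"): print(n,l,[(round(d['confidence'],2),[round(v) for v in d['box']]) for d in find_in(l,n)][:2])
```

```text
[ 0.53631888 -0.22788064  0.16032521] [ 6.75749068e-01  7.37129756e-01 -4.27806376e-04 -1.65448709e-03] [ 0.73757929  0.24095643 -2.82789674] [-0.02617477  0.13747229  0.00853376] [ 0.53794117 -0.22812909]
scene tray [(0.78, [388, 244, 486, 367])]
scene mat [(0.76, [352, 223, 413, 295])]
top tray [(0.86, [193, 195, 244, 298]), (0.56, [100, 260, 150, 285])]
top mat [(0.69, [262, 232, 299, 300])]
```

View pics/s5.png

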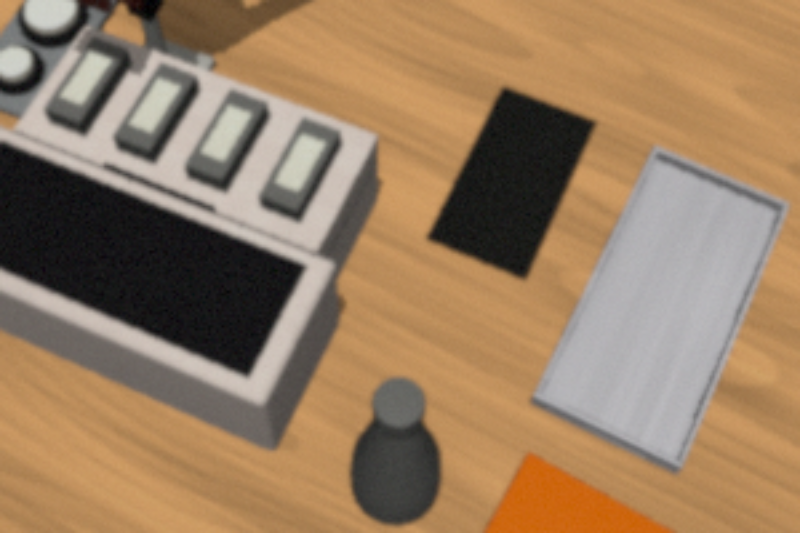

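All four carts stand proud, at (88,85), (157,110), (228,140) and (300,170). The mat is free at (512,183), and the tray hasn't moved. I'll withdraw and take the lifter home.

Run:
```python
from h import *
q=np.load("pics/w1.npy"); cw=cam("wrist",dict(tcp_pos=q[:3],tcp_rot=q[3:])); cs=cam("scene")
M=np.array([(-60,47.5),(120,47.5),(120,-47.5),(-60,-47.5)])/1e3
uw=np.array([(40,100),(687,58),(690,404),(72,438)])/4+[250,50]
us=np.array([(595,123),(526,276),(430,237),(503,88)])/(800/300)+[190,190]
def P(p):
    c,s=np.cos(p[2]),np.sin(p[2]); return np.c_[M@np.array([[c,s],[-s,c]])+p[:2],np.full(4,.001)]
for sel in ("w","s","ws"):
    f=lambda p:np.concatenate([(proj(c,P(p))-u).ravel() for k,c,u in (("w",cw,uw),("s",cs,us)) if k in sel])
    r=least_squares(f,[.44,.1,0]); print(sel,r.x.round(4),np.abs(r.fun).max().round(2))
x=r.x; s=sense(); a=[*(s['tcp_pos'][:2]-D*.1),.215]; print(a)
go([*a[:2],.16],YAW); go([*x[:2],.215],x[2],frm=(a,YAW))
```

```text
w [0.4414 0.1082 0.0648] 1.19
s [0.4428 0.1105 0.0717] 1.33
ws [0.4416 0.1086 0.0661] 1.96
[np.float64(0.4384115441493262), np.float64(-0.2374785952500252), 0.215]
shift [-0.    -0.667  0.017] turn [ 0.001  0.001 -0.   ]
shift [2.296 0.222 0.   ] turn [0.    0.    0.011]
```

Emit:
{"fn": "play_rows", "kwargs": {"steps": [[[0,-0.15,0],[0,0,0],-1],[[0,-0.4,0],[0,0,0],-1],[[0,-0.667,0],[0,0,0],-1],[[0,-0.667,0],[0,0,0],-1],[[0,-0.667,-0.365],[0,0,0],-1],[[0,-0.667,-0.365],[0,0,0],-1],[[0,-0.667,-0.365],[0,0,0],-1]]}}

```text
time_s: 15.42
tcp_pos: [0.4382, -0.2371, 0.2166]
tcp_rot: [0.676, 0.737, 0.0, 0.001]
force: [0.7, 0.2, -4.2]
width: 0.273
grip_force: 30.0
```

Emit:
{"fn": "play_rows", "kwargs": {"steps": [[[0.3,0,0],[0,0,0],-1],[[0.7,0,0],[0,0,0],-1],[[1,0,0],[0,0,0],-1]]}}

```text
time_s: 15.8
tcp_pos: [0.423, -0.0852, 0.2149]
tcp_rot: [0.676, 0.737, -0.0, -0.002]
force: [0.9, 0.2, -2.9]
width: 0.271
grip_force: 30.0
```

Emit:
{"fn": "play_rows", "kwargs": {"steps": [[[0.4,0,0],[0,0,0],-1],[[0.8,0,0],[0,0,0],-1],[[1,0,0],[0,0,0],-1],[[1,0,0],[0,0,0],-1]]}}

```text
time_s: 16.3
tcp_pos: [0.4102, 0.0638, 0.2152]
tcp_rot: [0.674, 0.738, -0.001, -0.001]
force: [0.2, -0.0, -3.9]
width: 0.272
grip_force: 30.0
```

Run:
```python
from h import *
s=sense(); print(s['tcp_pos'],s['force']); go([.4427,.1077,.156],.069)
```

```text
[0.41015722 0.06375355 0.21517435] [ 0.22921993 -0.02114029 -3.90198709]
shift [0.272 0.244 0.394] turn [-0.002 -0.     0.011]
```

Emit:
{"fn": "play_rows", "kwargs": {"steps": [[[0.272,0.244,0],[0,0,0.011],-1],[[0.272,0.244,0.1],[0,0,0.011],-1],[[0.272,0.244,0.25],[0,0,0.011],-1],[[0.272,0.244,0.37],[0,0,0.011],-1],[[0.272,0.244,0.4],[0,0,0.011],-1],[[0.272,0.244,0.402],[0,0,0.011],-1],[[0.272,0.244,0.402],[0,0,0.011],-1],[[0.272,0.244,0.402],[0,0,0.011],1],[[0.272,0.244,0.402],[0,0,0.011],1],[[0.272,0.244,0.402],[0,0,0.011],1],[[0.272,0.244,0.402],[0,0,0.011],1],[[0.272,0.244,0.402],[0,0,0.011],1]]}}

```text
time_s: 17.8
tcp_pos: [0.4446, 0.1056, 0.1563]
tcp_rot: [0.684, 0.73, -0.0, 0.0]
force: [0.2, -0.5, 0.1]
width: 0.794
grip_force: 0.0
```

Emit:
{"fn": "play_rows", "kwargs": {"steps": [[[0,0,-0.15],[0,0,0],1],[[0,0,-0.5],[0,0,0],1],[[-0.5,0,-0.9],[0,0,0],1],[[-0.5,0,-0.9],[0,0,0],1],[[-0.5,0,-0.9],[0,0,0],1],[[-0.5,0,-0.9],[0,0,0],1]]}}

```text
time_s: 18.55
tcp_pos: [0.4488, 0.0313, 0.2904]
tcp_rot: [0.684, 0.73, -0.0, -0.001]
force: [-0.0, -0.2, 0.3]
width: 0.998
grip_force: 0.0
```

Run:
```python
from h import *
s=sense(); print(s['tcp_pos'],s['force'],s['time_s']); a=camera("wrist"); np.save("pics/w6.npy",np.r_[s['tcp_pos'],s['tcp_rot']]); cv2.imwrite("pics/w6.png",a[:,:,::-1])
```

```text
[0.44876311 0.03127375 0.29040554] [-0.04840819 -0.15003252  0.27832403] 18.55
```

View pics/w6.png

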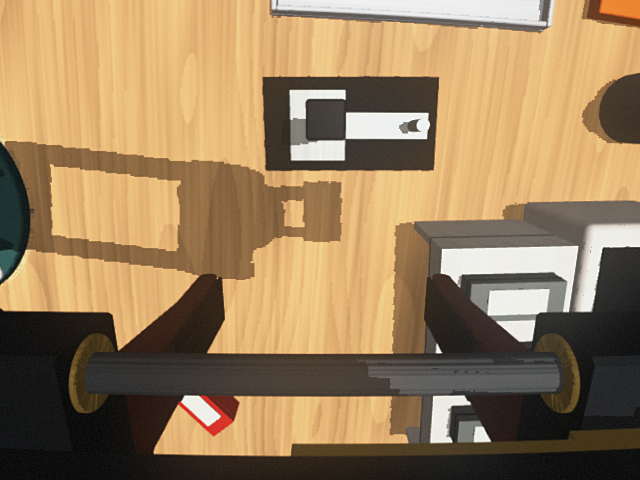

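The lifter stands on its mat: cross-piece at (318,125), pin at (423,124), mat edges visible all round. Next I'll fit the tray and plan the first cart.

```bash
cat >> h.py <<'E'
AZ=YAW-np.pi/2
TR=None
def tray_fit(ut=None,us=None,uw=None,cw=None):
    L=np.array([(135,65),(135,-65),(-135,-65),(-135,65)])/1e3
    obs=[(cam("top"),ut),(cam("scene"),us),(cw,uw)]
    def P(p):
        c,s=np.cos(p[2]),np.sin(p[2]); return np.c_[L@np.array([[c,s],[-s,c]])+p[:2],np.full(4,.02)]
    f=lambda p:np.concatenate([(proj(c,P(p))-u).ravel() for c,u in obs if u is not None])
    r=least_squares(f,[.52,.28,0]); return r.x.round(4),np.abs(r.fun).max().round(2)
E
python3 - <<'E'
from h import *
ut=np.array([(188,176),(277,175),(276,356),(187,356)])/1.818+[90,100]
us=np.array([(680,469),(535,401),(655,148),(787,204)])/(800/300)+[190,190]
print(tray_fit(ut),tray_fit(None,us),tray_fit(ut,us))
s=sense(); go([*PK[3],.25],AZ); go([*PK[3],.131],AZ)
E
```

```text
(array([0.5183, 0.2754, 0.0245]), np.float64(0.63)) (array([0.5258, 0.28  , 0.0269]), np.float64(1.05)) (array([0.5224, 0.2782, 0.0268]), np.float64(2.25))
shift [-0.435  1.054  0.264] turn [-0.001  0.001  0.774]
shift [-0.436  1.055  1.058] turn [-0.001  0.001  0.774]
```

Emit:
{"fn": "play_rows", "kwargs": {"steps": [[[-0.2,0.4,0],[0,0,0.774],0.227],[[-0.435,0.7,0.1],[0,0,0.774],0.227],[[-0.435,1,0.2],[0,0,0.774],0.227],[[-0.435,1,0.264],[0,0,0.774],0.227],[[-0.435,1,0.264],[0,0,0.774],0.227],[[-0.435,1,0.264],[0,0,0.774],0.227],[[-0.435,1,0.264],[0,0,0.774],0.227],[[-0.435,1,0.264],[0,0,0.774],0.227],[[-0.435,1,0.264],[0,0,0.774],0.227],[[-0.435,1,0.264],[0,0,0.774],0.227]]}}

```text
time_s: 19.85
tcp_pos: [0.6026, -0.0233, 0.2502]
tcp_rot: [0.999, 0.045, -0.001, -0.0]
force: [0.3, 0.3, -0.2]
width: 0.614
grip_force: 0.0
```

Run:
```python
from h import *
s=sense(); print(s['tcp_pos'],s['width']); a=camera("wrist"); np.save("pics/w7.npy",np.r_[s['tcp_pos'],s['tcp_rot']]); cv2.imwrite("pics/w7.png",a[:,:,::-1])
c=cam("wrist",s); print(proj(c,np.c_[PK,np.full(4,.131)]).round(1).tolist())
for d in find_in("cart1","wrist")[:5]: print(round(d['confidence'],2),np.round(d['box']))
go([*PK[3],.25],AZ); go([*PK[3],.131],AZ)
```

```text
[ 0.60262801 -0.02333203  0.2501531 ] 0.6138310773768257
[[610.6, 228.1], [518.1, 227.7], [422.3, 227.5], [324.2, 227.0]]
0.83 [387. 160. 452. 284.]
0.82 [299. 164. 350. 277.]
0.73 [564. 164. 640. 282.]
0.72 [477. 160. 551. 285.]
0.51 [136. 230. 232. 323.]
shift [0.05  0.001 0.004] turn [-0.     0.001  0.001]
shift [0.051 0.002 0.798] turn [-0.     0.001  0.001]
```

View pics/w7.png

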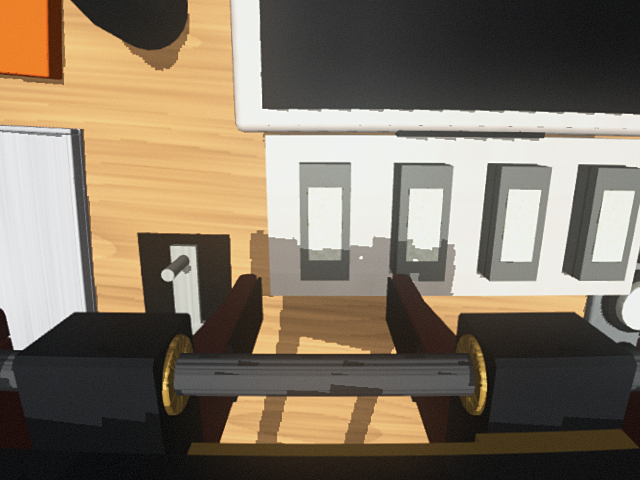

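Wrist view: the four carts are level, with cart 3's label at (324,224), within 2 mm of the prediction. The tray's far right corner is at (82,129). I'll grasp cart 3.

Emit:
{"fn": "play_rows", "kwargs": {"steps": [[[0.06,0,0.2],[0,0,0],0.227],[[0.06,0,0.4],[0,0,0],0.227],[[0.06,0,0.6],[0,0,0],0.227],[[0.06,0,0.75],[0,0,0],0.227],[[0.06,0,0.798],[0,0,0],0.227],[[0.06,0,0.798],[0,0,0],0.227],[[0.06,0,0.798],[0,0,0],-1],[[0.06,0,0.798],[0,0,0],-1],[[0.06,0,0.798],[0,0,0],-1],[[0.06,0,0.798],[0,0,0],-1]]}}

```text
time_s: 21.2
tcp_pos: [0.613, -0.0237, 0.1328]
tcp_rot: [0.999, 0.044, 0.001, -0.0]
force: [0.3, 2.9, 4.8]
width: 0.386
grip_force: 30.0
```

Run:
```python
from h import *
q=np.load("pics/w7.npy"); c=cam("wrist",dict(tcp_pos=q[:3],tcp_rot=q[3:])); print(at_z(c,[(82,129)],.02))
for t in [(.5183,.2754,.0245),(.5224,.2782,.0268),(.5258,.28,.0269)]:
    k=np.array([np.cos(t[2]),np.sin(t[2])]); print(np.array(t[:2])+k*.135-.065*np.array([-k[1],k[0]]))
t=(.5224,.2782,.0268); tx=np.array([np.cos(t[2]),np.sin(t[2])]); ty=np.array([-tx[1],tx[0]])
for i,(a,b) in enumerate([(.06,-.03),(.06,.03),(-.06,-.03),(-.06,.03)]): print(i,(np.array(t[:2])+a*tx+b*ty).round(4))
s=sense(); print(s['tcp_pos'],s['width'],s['grip_force'],s['force'])
p=np.array(t[:2])+.06*tx-.03*ty; A=t[2]-np.pi/2
go([*s['tcp_pos'][:2],.25],AZ);a=[*s['tcp_pos'][:2],.25]; go([*p,.25],A,frm=(a,AZ))
```

```text
[[0.65664584 0.20397519 0.02      ]]
[0.65485183 0.21372668]
[0.65909331 0.21684091]
[0.66249945 0.21865458]
0 [0.5832 0.2498]
1 [0.5816 0.3098]
2 [0.4632 0.2466]
3 [0.4616 0.3066]
[ 0.61295179 -0.02371361  0.13280442] 0.38561710537274935 29.98651832342148 [0.32478859 2.91156565 4.8494519 ]
shift [ 0.001  0.    -0.781] turn [ 0.    -0.001  0.   ]
shift [-0.039 -1.834  0.   ] turn [0.   0.   0.03]
```

Emit:
{"fn": "play_rows", "kwargs": {"steps": [[[0,0,-0.1],[0,0,0],-1],[[0,0,-0.25],[0,0,0],-1],[[0,0,-0.5],[0,0,0],-1],[[0,0,-0.8],[0,0,0],-1],[[0,-0.2,-0.8],[0,0,0.03],-1],[[0,-0.6,-0.8],[0,0,0.03],-1],[[0,-1,-0.8],[0,0,0.03],-1],[[0,-1,-0.8],[0,0,0.03],-1],[[0,-1,-0.8],[0,0,0.03],-1]]}}

```text
time_s: 22.32
tcp_pos: [0.599, 0.1253, 0.2522]
tcp_rot: [1.0, 0.014, -0.0, 0.001]
force: [-0.2, -0.4, -1.3]
width: 0.385
grip_force: 30.0
```

Run:
```python
from h import *
s=sense(); print(s['tcp_pos'],s['width'],s['grip_force'],s['force']); a=camera("wrist"); np.save("pics/w8.npy",np.r_[s['tcp_pos'],s['tcp_rot']]); cv2.imwrite("pics/w8.png",a[:,:,::-1])
print([(round(d['confidence'],2),np.round(d['box'])) for d in find_in("tray","wrist")][:2])
b=camera("top"); cv2.imwrite("pics/t8.png",b[:,:,::-1]);print([(round(d['confidence'],2),np.round(d['box'])) for d in find_in("tray","top")][:2])
```

```text
[0.59904355 0.12534568 0.25223458] 0.385307563307517 29.97005045413971 [-0.22586198 -0.39180945 -1.29942678]
[(0.97, array([ 87., 142., 238., 316.]))]
[(0.93, array([214., 215., 241., 296.]))]
```

View pics/w8.png

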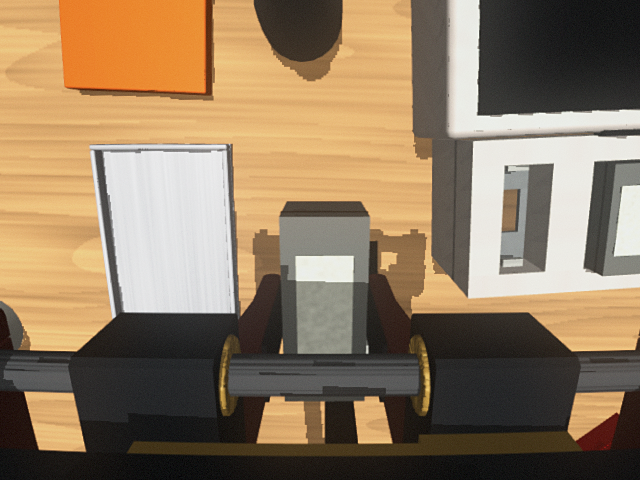

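Cart 3 is held. The tray's far rim corners are at (91,146) and (232,144).

Run:
```python
from h import *
q=np.load("pics/w8.npy"); c=cam("wrist",dict(tcp_pos=q[:3],tcp_rot=q[3:])); P=at_z(c,[(91,146),(232,144),(112,310),(239,310)],.02); print(P.round(4), np.linalg.norm(P[0]-P[1]))
for t in [(.5183,.2754,.0245),(.5224,.2782,.0268)]:
    k=np.array([np.cos(t[2]),np.sin(t[2])]); print(np.array(t[:2])+k*.135-.065*np.array([-k[1],k[0]]),np.array(t[:2])+k*.135+.065*np.array([-k[1],k[0]]))
t8=cv2.imread("pics/t8.png"); cv2.imwrite("pics/t8b.png",cv2.resize(t8[170:310,170:370],(800,560),interpolation=cv2.INTER_CUBIC))
```

```text
[[0.6521 0.3427 0.02  ]
 [0.6564 0.2103 0.02  ]
 [0.487  0.3399 0.02  ]
 [0.4918 0.2079 0.02  ]] 0.13237445500954917
[0.65485183 0.21372668] [0.65166714 0.34368766]
[0.65909331 0.21684091] [0.65560973 0.34679423]
```

View pics/t8b.png

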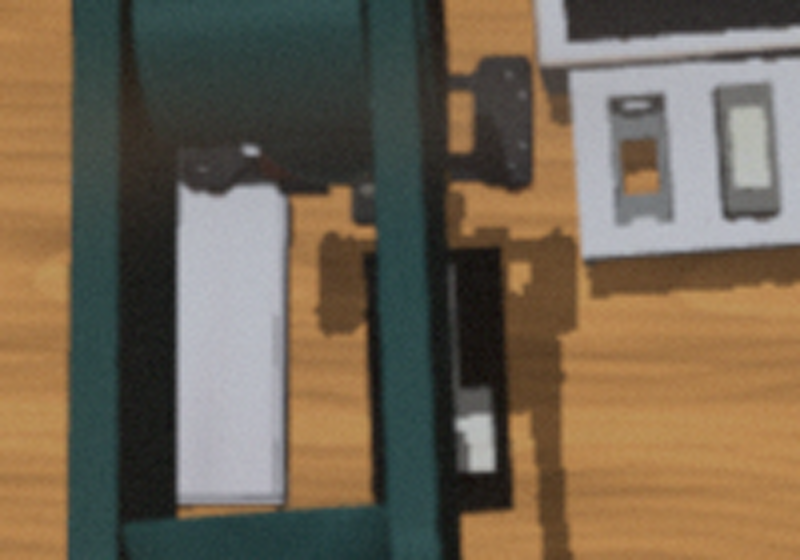

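```bash
cat >> h.py <<'E'
TA=.024-np.pi/2
SL=np.array([(.5783,.3054),(.4583,.3026),(.5797,.2454),(.4597,.2426)])
E
python3 - <<'E'
from h import *
s=sense(); go([*SL[0],.25],TA); go([*SL[0],.043],TA)
E
```

```text
shift [-0.109 -1.211  0.013] turn [0.    0.    0.001]
shift [-0.109 -1.212  1.393] turn [0.    0.    0.001]
```

Emit:
{"fn": "play_rows", "kwargs": {"steps": [[[-0.109,-0.4,0],[0,0,0],-1],[[-0.109,-0.8,0],[0,0,0],-1],[[-0.109,-1,0.2],[0,0,0],-1],[[-0.109,-1,0.4],[0,0,0],-1],[[-0.109,-1,0.4],[0,0,0],-1]]}}

```text
time_s: 23.15
tcp_pos: [0.577, 0.2738, 0.1894]
tcp_rot: [1.0, 0.014, -0.003, 0.001]
force: [-0.4, 0.5, -1.6]
width: 0.383
grip_force: 30.0
```

Emit:
{"fn": "play_rows", "kwargs": {"steps": [[[0,-0.212,0.2],[0,0,0],-1],[[0,-0.212,0.5],[0,0,0],-1],[[0,-0.212,0.8],[0,0,0],-1],[[0,-0.212,0.94],[0,0,0],-1],[[0,-0.212,0.98],[0,0,0],-1],[[0,-0.212,0.98],[0,0,0],-1]]}}

```text
time_s: 23.9
tcp_pos: [0.5791, 0.3065, 0.0461]
tcp_rot: [1.0, 0.013, 0.001, -0.0]
force: [1.5, -0.2, -1.6]
width: 0.384
grip_force: 30.0
```

Run:
```python
from h import *
s=sense(); print(s['tcp_pos'],s['force'],s['width']); go([*SL[0],.0438],TA)
```

```text
[0.57907944 0.30652502 0.0460834 ] [ 1.46553046 -0.16756923 -1.558403  ] 0.3842275323782426
shift [-0.005  0.007  0.015] turn [-0.    -0.001  0.001]
```

Emit:
{"fn": "play_rows", "kwargs": {"steps": [[[0,0,0.012],[0,0,0],-1],[[0,0,0.016],[0,0,0],-1],[[0,0,0.016],[0,0,0],0.05],[[0,0,0.016],[0,0,0],0.05],[[0,0,0.016],[0,0,0],0.05],[[0,0,0.016],[0,0,0],0.05],[[0,0,-0.3],[0,0,0],0.05],[[0,0,-0.7],[0,0,0],0.05],[[0,0,-1],[0,0,0],0.227],[[0,0,-1],[0,0,0],0.227],[[0,0,-1],[0,0,0],0.227]]}}

```text
time_s: 25.28
tcp_pos: [0.5772, 0.3066, 0.1942]
tcp_rot: [1.0, 0.014, -0.001, 0.0]
force: [-0.4, 0.2, 0.2]
width: 0.612
grip_force: 0.0
```

Run:
```python
from h import *
s=sense(); print(s['tcp_pos'],s['force'],s['width'],s['time_s']); a=camera("wrist"); np.save("pics/w9.npy",np.r_[s['tcp_pos'],s['tcp_rot']]); cv2.imwrite("pics/w9.png",a[:,:,::-1])
print([(round(d['confidence'],2),np.round(d['box'])) for d in find_in("cart1","wrist")][:2])
c=cam("wrist",s); print(proj(c,[*SL[0],.041]))
z=np.array([.0015,0]); go([*(PK[2]+z),.25],AZ); a=[*(PK[2]+z),.25]; go([*(PK[2]+z),.132],AZ,frm=(a,AZ)); go([*SL[1],.25],TA,frm=(a,AZ))
```

```text
[0.57718527 0.30658058 0.19424913] [-0.35142614  0.17970973  0.22709219] 0.6117081622391575 25.275
[(0.67, array([ 96., 304., 137., 310.])), (0.56, array([300., 169., 345., 275.]))]
[[324.66773109 225.58678697]]
shift [ 0.199  2.643 -0.378] turn [ 0.001  0.002 -0.03 ]
shift [0.    0.    0.787] turn [0. 0. 0.]
shift [-0.83  -2.694  0.   ] turn [0.    0.    0.032]
```

Emit:
{"fn": "play_rows", "kwargs": {"steps": [[[0,0.2,-0.378],[0,0,0],0.227],[[0.1,0.6,-0.378],[0,0,0],0.227],[[0.1,1,-0.378],[0,0,0],0.227]]}}

```text
time_s: 25.75
tcp_pos: [0.5975, 0.156, 0.2506]
tcp_rot: [1.0, 0.014, -0.0, 0.0]
force: [0.6, -0.4, -0.6]
width: 0.613
grip_force: 0.0
```

Emit:
{"fn": "play_rows", "kwargs": {"steps": [[[0.1,0.4,0],[0,0,0],0.227],[[0.1,0.8,0],[0,0,0],0.227],[[0.1,1,0],[0,0,0],0.227]]}}

```text
time_s: 26.12
tcp_pos: [0.6152, 0.0047, 0.2495]
tcp_rot: [1.0, 0.013, -0.002, 0.0]
force: [-0.4, 0.6, -0.9]
width: 0.614
grip_force: 0.0
```

Emit:
{"fn": "play_rows", "kwargs": {"steps": [[[0,0.4,0],[0,0,-0.03],0.227],[[0,0.643,0],[0,0,-0.03],0.227],[[0,0.643,0],[0,0,-0.03],0.227],[[0,0.643,0],[0,0,-0.03],0.227]]}}

```text
time_s: 26.62
tcp_pos: [0.6181, -0.0879, 0.2503]
tcp_rot: [0.999, 0.044, -0.001, -0.001]
force: [-0.1, 0.9, 0.3]
width: 0.614
grip_force: 0.0
```

Run:
```python
from h import *
s=sense(); print(s['tcp_pos'],s['width']); z=np.array([.0015,0]); go([*(PK[2]+z),.132],AZ)
```

```text
[ 0.61813302 -0.08787446  0.25028041] 0.6141748532063508
shift [-0.003  0.009  0.789] turn [-0.001  0.001  0.   ]
```

Emit:
{"fn": "play_rows", "kwargs": {"steps": [[[0,0.009,0.25],[0,0,0],0.227],[[0,0.009,0.5],[0,0,0],0.227],[[0,0.009,0.7],[0,0,0],0.227],[[0,0.009,0.785],[0,0,0],0.227],[[0,0.009,0.785],[0,0,0],0.227],[[0,0.009,0.785],[0,0,0],-1],[[0,0.009,0.785],[0,0,0],-1],[[0,0.009,0.785],[0,0,0],-1],[[0,0.009,0.785],[0,0,0],-1],[[0,0.009,0.6],[0,0,0],-1],[[0,0.009,0.3],[0,0,0],-1],[[0,0.009,-0.1],[0,0,0],-1]]}}

```text
time_s: 28.12
tcp_pos: [0.6176, -0.0902, 0.2664]
tcp_rot: [0.999, 0.044, -0.002, -0.0]
force: [0.6, -0.2, -1.7]
width: 0.386
grip_force: 30.0
```

Emit:
{"fn": "play_rows", "kwargs": {"steps": [[[0,0,0],[0,0,0],-1],[[0,-0.3,0],[0,0,0],-1],[[0,-0.7,0],[0,0,0],-1],[[0,-1,0],[0,0,0],-1]]}}

```text
time_s: 28.62
tcp_pos: [0.6044, 0.061, 0.265]
tcp_rot: [0.999, 0.044, -0.001, 0.0]
force: [0.8, -1.0, -1.4]
width: 0.385
grip_force: 30.0
```

Emit:
{"fn": "play_rows", "kwargs": {"steps": [[[0,-0.4,0],[0,0,0],-1],[[0,-0.8,0],[0,0,0],-1],[[-0.3,-1,0],[0,0,0],-1],[[-0.3,-1,0],[0,0,0],-1]]}}

```text
time_s: 29.12
tcp_pos: [0.5433, 0.2064, 0.2646]
tcp_rot: [0.999, 0.046, -0.003, 0.0]
force: [0.0, -0.6, -1.8]
width: 0.385
grip_force: 30.0
```

Run:
```python
from h import *
s=sense(); print(s['tcp_pos'],s['width'],s['grip_force'],s['force']); go([*SL[1],.15],TA)
camera("top"); print([(round(d['confidence'],2),np.round(d['box'])) for d in find_in("tray","top")][:2])
camera("scene"); print([(round(d['confidence'],2),np.round(d['box'])) for d in find_in("tray","scene")][:2],[(round(d['confidence'],2),np.round(d['box'])) for d in find_in("lifter","scene")][:2])
```

```text
[0.54329736 0.20640897 0.26460979] 0.38503430974362807 29.99838262796402 [ 0.04394001 -0.59339406 -1.75047203]
shift [-0.501 -0.691  0.766] turn [0.    0.003 0.034]
[(0.98, array([192., 195., 243., 297.]))]
[(0.87, array([390., 246., 488., 369.]))] [(0.8, array([363., 208., 405., 283.]))]
```

Emit:
{"fn": "play_rows", "kwargs": {"steps": [[[-0.25,-0.4,0.1],[0,0,0.032],-1],[[-0.501,-0.691,0.3],[0,0,0.032],-1],[[-0.501,-0.691,0.6],[0,0,0.032],-1],[[-0.501,-0.691,0.766],[0,0,0.032],-1],[[-0.501,-0.691,0.766],[0,0,0.032],-1]]}}

```text
time_s: 30.0
tcp_pos: [0.4632, 0.3004, 0.1498]
tcp_rot: [1.0, 0.011, -0.002, 0.001]
force: [0.2, -0.4, -1.6]
width: 0.389
grip_force: 30.0
```

Run:
```python
from h import *
s=sense(); print(s['tcp_pos'],s['width']); go([*SL[1],.0438],TA)
a=camera("wrist"); cv2.imwrite("pics/w10.png",a[:,:,::-1]); c=cam("wrist",s); print(proj(c,[*SL[0],.041]).round(0))
```

```text
[0.46316842 0.3004281  0.14980199] 0.3893334835909454
shift [-0.029 -0.017  0.707] turn [ 0.001  0.002 -0.001]
[[319.  52.]]
```

View pics/w10.png

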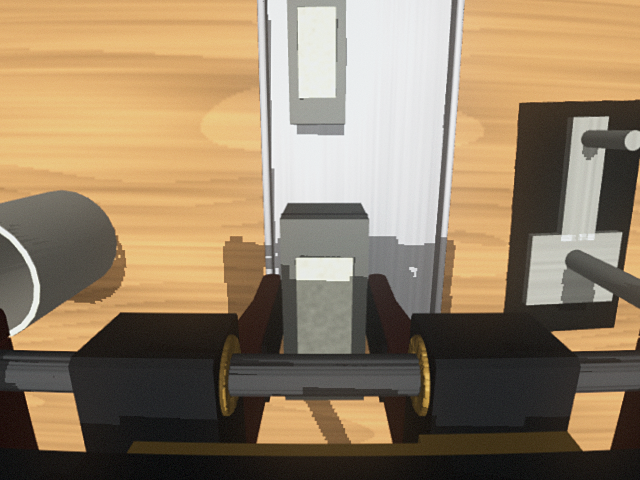

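Cart 3 lies flat in the tray at (318,65), and the held cart is above its slot. I'll lower it.

Emit:
{"fn": "play_rows", "kwargs": {"steps": [[[-0.029,-0.01,0.3],[0,0,0],-1],[[-0.029,-0.01,0.55],[0,0,0],-1],[[-0.029,-0.01,0.67],[0,0,0],-1],[[-0.029,-0.01,0.705],[0,0,0],-1],[[-0.029,-0.01,0.705],[0,0,0],-1],[[-0.029,-0.01,0.705],[0,0,0],0.05],[[-0.029,-0.01,0.705],[0,0,0],0.05],[[-0.029,-0.01,0.705],[0,0,0],0.05],[[-0.029,-0.01,0.705],[0,0,0],0.05],[[-0.029,-0.01,0.4],[0,0,0],0.05],[[-0.029,-0.01,0],[0,0,0],0.05],[[-0.029,-0.01,-0.6],[0,0,0],0.05]]}}

```text
time_s: 31.55
tcp_pos: [0.4589, 0.3027, 0.2156]
tcp_rot: [1.0, 0.012, -0.001, 0.0]
force: [-0.2, 0.2, 0.6]
width: 0.526
grip_force: 0.0
```

Run:
```python
from h import *
s=sense(); print(s['tcp_pos'],s['force'],s['width']); z=np.array([.0015,0]); go([*(PK[1]+z),.25],AZ)
```

```text
[0.45889608 0.30273701 0.21561948] [-0.23782285  0.1684435   0.5960462 ] 0.5257166561218367
shift [ 1.023  3.074 -0.229] turn [ 0.     0.001 -0.032]
```

Emit:
{"fn": "play_rows", "kwargs": {"steps": [[[0.2,0.2,-0.229],[0,0,0],0.227],[[0.4,0.6,-0.229],[0,0,0],0.227],[[0.6,1,-0.229],[0,0,0],0.227]]}}

```text
time_s: 31.92
tcp_pos: [0.5497, 0.1622, 0.2496]
tcp_rot: [1.0, 0.013, 0.001, -0.0]
force: [-0.5, 0.2, -0.2]
width: 0.61
grip_force: 0.0
```

Emit:
{"fn": "play_rows", "kwargs": {"steps": [[[0.2,0.4,0],[0,0,0],0.227],[[0.4,0.8,0],[0,0,0],0.227],[[0.42,1,0],[0,0,0],0.227]]}}

```text
time_s: 32.3
tcp_pos: [0.6167, 0.012, 0.2484]
tcp_rot: [1.0, 0.011, 0.0, 0.0]
force: [0.2, 0.0, -1.2]
width: 0.614
grip_force: 0.0
```

Emit:
{"fn": "play_rows", "kwargs": {"steps": [[[0,0.4,0],[0,0,-0.032],0.227],[[0,0.8,0],[0,0,-0.032],0.227],[[0,1,0],[0,0,-0.032],0.227],[[0,1,0],[0,0,-0.032],0.227],[[0,1.0,0],[0,0,-0.032],0.227]]}}

```text
time_s: 32.92
tcp_pos: [0.6186, -0.1343, 0.2484]
tcp_rot: [0.999, 0.044, -0.0, -0.0]
force: [-0.4, 0.1, 0.1]
width: 0.614
grip_force: 0.0
```

Run:
```python
from h import *
s=sense(); print(s['tcp_pos'],s['width']); z=np.array([.0015,0]); go([*(PK[1]+z),.132],AZ)
```

```text
[ 0.61855929 -0.13430212  0.24841824] 0.6135419791438714
shift [0.02  0.138 0.776] turn [-0.  0.  0.]
```

Emit:
{"fn": "play_rows", "kwargs": {"steps": [[[0.02,0.138,0.1],[0,0,0],0.227],[[0.02,0.138,0.4],[0,0,0],0.227],[[0.02,0.138,0.65],[0,0,0],0.227],[[0.02,0.138,0.77],[0,0,0],0.227],[[0.02,0.138,0.772],[0,0,0],0.227],[[0.02,0.138,0.772],[0,0,0],-1],[[0.02,0.138,0.772],[0,0,0],-1],[[0.02,0.138,0.772],[0,0,0],-1],[[0.02,0.138,0.772],[0,0,0],-1],[[0.02,0.138,0.6],[0,0,0],-1],[[0.02,0.138,0.3],[0,0,0],-1],[[0.02,0.138,-0.1],[0,0,0],-1]]}}

```text
time_s: 34.42
tcp_pos: [0.6223, -0.1554, 0.2633]
tcp_rot: [0.999, 0.044, -0.002, -0.0]
force: [0.7, -0.5, -1.3]
width: 0.384
grip_force: 30.0
```

Emit:
{"fn": "play_rows", "kwargs": {"steps": [[[0,0,0],[0,0,0],-1],[[0,-0.3,0],[0,0,0],-1],[[0,-0.7,0],[0,0,0],-1],[[0,-1,0],[0,0,0],-1]]}}

```text
time_s: 34.92
tcp_pos: [0.609, -0.0043, 0.262]
tcp_rot: [0.999, 0.044, -0.001, -0.0]
force: [-0.5, -0.4, -1.9]
width: 0.382
grip_force: 30.0
```

Emit:
{"fn": "play_rows", "kwargs": {"steps": [[[0,-0.4,0],[0,0,0],-1],[[0,-0.8,0],[0,0,0],-1],[[0,-1,0],[0,0,0.03],-1],[[0,-1,0],[0,0,0.03],-1]]}}

```text
time_s: 35.42
tcp_pos: [0.596, 0.1452, 0.2621]
tcp_rot: [1.0, 0.016, -0.001, 0.0]
force: [0.7, -0.7, -2.0]
width: 0.381
grip_force: 30.0
```

Run:
```python
from h import *
s=sense(); print(s['tcp_pos'],s['width'],s['grip_force'],s['force']); go([*SL[2],.15],TA)
camera("top"); print([(round(d['confidence'],2),np.round(d['box'])) for d in find_in("tray","top")][:2])
camera("scene"); print([(round(d['confidence'],2),np.round(d['box'])) for d in find_in("tray","scene")][:2],[(round(d['confidence'],2),np.round(d['box'])) for d in find_in("lifter","scene")][:2])
```

```text
[0.59602804 0.14521899 0.2620669 ] 0.3805815699156177 29.999027252197266 [ 0.6960487  -0.65078096 -2.0050252 ]
shift [-0.086 -0.671  0.747] turn [0.    0.001 0.004]
[(0.65, array([202., 216., 243., 299.])), (0.49, array([103., 259., 149., 285.]))]
[(0.98, array([389., 246., 486., 367.])), (0.36, array([205., 206., 236., 240.]))] [(0.51, array([363., 250., 399., 283.]))]
```

Emit:
{"fn": "play_rows", "kwargs": {"steps": [[[-0.086,-0.3,0],[0,0,0.004],-1],[[-0.086,-0.671,0.1],[0,0,0.004],-1],[[-0.086,-0.671,0.3],[0,0,0.004],-1],[[-0.086,-0.671,0.6],[0,0,0.004],-1],[[-0.086,-0.671,0.747],[0,0,0.004],-1],[[-0.086,-0.671,0.747],[0,0,0.004],-1]]}}

```text
time_s: 36.42
tcp_pos: [0.5805, 0.242, 0.1495]
tcp_rot: [1.0, 0.009, -0.002, 0.001]
force: [-0.2, 0.1, -1.7]
width: 0.383
grip_force: 30.0
```

Run:
```python
from h import *
s=sense(); print(s['tcp_pos'],s['width']); go([*SL[2],.0438],TA)
```

```text
[0.5804846  0.24200575 0.14948901] 0.3827933841920194
shift [-0.002 -0.024  0.705] turn [ 0.001  0.002 -0.003]
```

Emit:
{"fn": "play_rows", "kwargs": {"steps": [[[0,-0.012,0.3],[0,0,-0.002],-1],[[0,-0.012,0.55],[0,0,-0.002],-1],[[0,-0.012,0.67],[0,0,-0.002],-1],[[0,-0.012,0.703],[0,0,-0.002],-1],[[0,-0.012,0.703],[0,0,-0.002],-1],[[0,-0.012,0.703],[0,0,-0.002],0.05],[[0,-0.012,0.703],[0,0,-0.002],0.05],[[0,-0.012,0.703],[0,0,-0.002],0.05],[[0,-0.012,0.703],[0,0,-0.002],0.05],[[0,-0.012,0.4],[0,0,-0.002],0.05],[[0,-0.012,0],[0,0,-0.002],0.05],[[0,-0.012,-0.6],[0,0,-0.002],0.05]]}}

```text
time_s: 37.92
tcp_pos: [0.5811, 0.2452, 0.2153]
tcp_rot: [1.0, 0.012, -0.001, 0.0]
force: [1.4, 1.2, -1.3]
width: 0.526
grip_force: 0.0
```

Run:
```python
from h import *
s=sense(); print(s['tcp_pos'],s['force'],s['width']); z=np.array([.0015,0]); go([*(PK[0]+z),.25],AZ)
```

```text
[0.58105245 0.24522744 0.21531994] [ 1.38466059  1.17852932 -1.34724451] 0.52628614453436
shift [ 0.246  3.11  -0.23 ] turn [ 0.     0.001 -0.032]
```

Emit:
{"fn": "play_rows", "kwargs": {"steps": [[[0.1,0.3,-0.23],[0,0,0],0.227],[[0.1,0.7,-0.23],[0,0,0],0.227],[[0.1,1,-0.23],[0,0,0],0.227]]}}

```text
time_s: 38.3
tcp_pos: [0.6004, 0.0939, 0.2494]
tcp_rot: [1.0, 0.012, 0.001, 0.0]
force: [0.1, 0.7, -0.4]
width: 0.614
grip_force: 0.0
```

Emit:
{"fn": "play_rows", "kwargs": {"steps": [[[0.1,0.4,0],[0,0,0],0.227],[[0.1,0.8,0],[0,0,0],0.227],[[0.1,1,0],[0,0,0],0.227]]}}

```text
time_s: 38.67
tcp_pos: [0.6186, -0.0569, 0.2485]
tcp_rot: [1.0, 0.011, -0.0, 0.0]
force: [0.1, 0.7, -0.1]
width: 0.614
grip_force: 0.0
```

Emit:
{"fn": "play_rows", "kwargs": {"steps": [[[0,0.4,0],[0,0,-0.032],0.227],[[0,0.8,0],[0,0,-0.032],0.227],[[0.03,1,0],[0,0,-0.032],0.227],[[0.03,1,0],[0,0,-0.032],0.227],[[0.03,1.0,0],[0,0,-0.032],0.227]]}}

```text
time_s: 39.3
tcp_pos: [0.6265, -0.2027, 0.2483]
tcp_rot: [0.999, 0.044, -0.0, -0.0]
force: [-1.3, -0.7, 0.3]
width: 0.618
grip_force: 0.0
```

Run:
```python
from h import *
s=sense(); print(s['tcp_pos'],s['width']); z=np.array([.0015,0]); go([*(PK[0]+z),.132],AZ)
```

```text
[ 0.62646323 -0.20273366  0.24830027] 0.6178502514640983
shift [0.008 0.119 0.775] turn [-0.  0.  0.]
```

Emit:
{"fn": "play_rows", "kwargs": {"steps": [[[0.008,0.119,0.1],[0,0,0],0.227],[[0.008,0.119,0.4],[0,0,0],0.227],[[0.008,0.119,0.65],[0,0,0],0.227],[[0.008,0.119,0.77],[0,0,0],0.227],[[0.008,0.119,0.772],[0,0,0],0.227],[[0.008,0.119,0.772],[0,0,0],-1],[[0.008,0.119,0.772],[0,0,0],-1],[[0.008,0.119,0.772],[0,0,0],-1],[[0.008,0.119,0.772],[0,0,0],-1],[[0.008,0.119,0.6],[0,0,0],-1],[[0.008,0.119,0.3],[0,0,0],-1],[[0.008,0.119,-0.1],[0,0,0],-1]]}}

```text
time_s: 40.8
tcp_pos: [0.6283, -0.2212, 0.2633]
tcp_rot: [0.999, 0.044, -0.002, -0.0]
force: [0.5, -0.7, -1.4]
width: 0.383
grip_force: 30.0
```

Emit:
{"fn": "play_rows", "kwargs": {"steps": [[[0,0,0],[0,0,0],-1],[[0,-0.3,0],[0,0,0],-1],[[0,-0.7,0],[0,0,0],-1],[[0,-1,0],[0,0,0],-1]]}}

```text
time_s: 41.3
tcp_pos: [0.6151, -0.0701, 0.2622]
tcp_rot: [0.999, 0.044, -0.001, -0.0]
force: [0.0, 0.0, -1.5]
width: 0.381
grip_force: 30.0
```

Emit:
{"fn": "play_rows", "kwargs": {"steps": [[[0,-0.4,0],[0,0,0],-1],[[0,-0.8,0],[0,0,0],-1],[[0,-1,0],[0,0,0],-1]]}}

```text
time_s: 41.68
tcp_pos: [0.6018, 0.0802, 0.2623]
tcp_rot: [0.999, 0.045, -0.001, -0.0]
force: [0.0, -0.3, -1.6]
width: 0.386
grip_force: 30.0
```

Emit:
{"fn": "play_rows", "kwargs": {"steps": [[[0,-0.4,0],[0,0,0],-1],[[0,-0.7,0],[0,0,0],-1],[[-0.4,-0.8,0],[0,0,0.03],-1],[[-0.4,-0.8,0],[0,0,0.03],-1]]}}

```text
time_s: 42.18
tcp_pos: [0.5264, 0.1921, 0.2609]
tcp_rot: [1.0, 0.015, -0.004, 0.001]
force: [0.7, -0.6, -1.4]
width: 0.383
grip_force: 30.0
```

Run:
```python
from h import *
s=sense(); print(s['tcp_pos'],s['width'],s['grip_force'],s['force']); go([*SL[3],.15],TA)
camera("top"); print([(round(d['confidence'],2),np.round(d['box'])) for d in find_in("tray","top")][:2])
camera("scene"); print([(round(d['confidence'],2),np.round(d['box'])) for d in find_in("tray","scene")][:2],[(round(d['confidence'],2),np.round(d['box'])) for d in find_in("lifter","scene")][:2])
```

```text
[0.52639111 0.19208964 0.2609061 ] 0.3833398318820418 29.999082684516907 [ 0.67186984 -0.60776191 -1.35546022]
shift [-0.428 -0.351  0.742] turn [0.001 0.004 0.003]
[(0.9, array([192., 193., 243., 296.]))]
[(0.6, array([389., 247., 485., 368.])), (0.31, array([218., 171., 229., 177.]))] [(0.56, array([365., 197., 403., 284.])), (0.35, array([428., 304., 456., 348.]))]
```

Emit:
{"fn": "play_rows", "kwargs": {"steps": [[[-0.2,-0.2,0],[0,0,0.003],-1],[[-0.428,-0.351,0.1],[0,0,0.003],-1],[[-0.428,-0.351,0.3],[0,0,0.003],-1],[[-0.428,-0.351,0.6],[0,0,0.003],-1],[[-0.428,-0.351,0.742],[0,0,0.003],-1],[[-0.428,-0.351,0.742],[0,0,0.003],-1]]}}

```text
time_s: 43.18
tcp_pos: [0.4672, 0.2419, 0.1507]
tcp_rot: [1.0, 0.01, -0.001, 0.001]
force: [-0.1, 0.7, -1.4]
width: 0.38
grip_force: 30.0
```

Run:
```python
from h import *
s=sense(); print(s['tcp_pos'],s['width']); go([*SL[3],.0438],TA)
```

```text
[0.4672455  0.24190561 0.1507322 ] 0.380402464294518
shift [-0.048 -0.007  0.713] turn [ 0.001  0.001 -0.002]
```

Place it, rise, and take a combined check of tray, lifter and panel.

Emit:
{"fn": "play_rows", "kwargs": {"steps": [[[-0.04,-0.005,0.3],[0,0,-0.002],-1],[[-0.04,-0.005,0.55],[0,0,-0.002],-1],[[-0.04,-0.005,0.67],[0,0,-0.002],-1],[[-0.04,-0.005,0.71],[0,0,-0.002],-1],[[-0.04,-0.005,0.71],[0,0,-0.002],-1],[[-0.04,-0.005,0.71],[0,0,-0.002],0.05],[[-0.04,-0.005,0.71],[0,0,-0.002],0.05],[[-0.04,-0.005,0.71],[0,0,-0.002],0.05],[[-0.04,-0.005,0.71],[0,0,-0.002],0.05],[[-0.04,-0.005,0.4],[0,0,-0.002],0.05],[[-0.04,-0.005,0],[0,0,-0.002],0.05],[[-0.04,-0.005,-0.6],[0,0,-0.002],-1]]}}

```text
time_s: 44.68
tcp_pos: [0.4607, 0.243, 0.2162]
tcp_rot: [1.0, 0.013, -0.001, 0.0]
force: [0.6, 0.5, -0.4]
width: 0.45
grip_force: 0.0
```

Emit:
{"fn": "play_rows", "kwargs": {"steps": [[[0.2,0.3,-0.3],[0,0,0],-1],[[0.4,0.7,-0.3],[0,0,0],-1],[[0.5,1,-0.3],[0,0,0],-1]]}}

```text
time_s: 45.05
tcp_pos: [0.5417, 0.0939, 0.2611]
tcp_rot: [1.0, 0.013, 0.002, 0.0]
force: [0.3, 0.4, 0.2]
width: 0.109
grip_force: 0.0
```

Emit:
{"fn": "play_rows", "kwargs": {"steps": [[[0,0.4,0],[0,0,0],-1],[[0,0.8,0],[0,0,0],-1],[[0,1,0],[0,0,0],-1]]}}

```text
time_s: 45.42
tcp_pos: [0.5437, -0.0576, 0.2597]
tcp_rot: [1.0, 0.012, -0.0, 0.0]
force: [0.9, -0.1, 0.4]
width: 0.005
grip_force: 0.0
```

Emit:
{"fn": "play_rows", "kwargs": {"steps": [[[0,0.4,0],[0,0,0],-1],[[0,0.8,0],[0,0,0],-1],[[0,1,0],[0,0,0],-1],[[0,1,0],[0,0,0],-1]]}}

```text
time_s: 45.92
tcp_pos: [0.5477, -0.2068, 0.2595]
tcp_rot: [1.0, 0.011, -0.0, 0.0]
force: [-0.9, -0.0, 0.2]
width: 0.007
grip_force: 0.0
```

Run:
```python
from h import *
s=sense(); print(s['tcp_pos'],s['force'],s['time_s'],s['width'])
a=camera("top"); cv2.imwrite("pics/t11.png",a[:,:,::-1]); w=camera("wrist"); np.save("pics/w11.npy",np.r_[s['tcp_pos'],s['tcp_rot']]); cv2.imwrite("pics/w11.png",w[:,:,::-1])
up=cv2.resize(a[180:310,170:490],(800,325),interpolation=cv2.INTER_CUBIC)
lo=cv2.resize(w,(367,275)); lo=np.hstack([lo,np.zeros((275,433,3),np.uint8)]); cv2.imwrite("pics/c11.png",np.vstack([up,lo])[:,:,::-1])
for k,c in (("wrist",cam("wrist",s)),("top",cam("top"))):
  for l in ("key_large","key_middle","key_small","panel"):
    d=[(round(d['confidence'],2),np.round(d['box'])) for d in find_in(l,k)][:2]; print(k,l,d,[at_z(c,[(b[1][0]+b[1][2])/2,(b[1][1]+b[1][3])/2],.034).round(4) for b in d])
```

```text
[ 0.54769917 -0.20675184  0.25950455] [-0.93289081 -0.03370795  0.19957729] 45.925 0.006672151583582141
wrist key_large [(0.71, array([454., 198., 508., 255.])), (0.68, array([467., 283., 490., 303.]))] [array([[ 0.535 , -0.3568,  0.034 ]]), array([[ 0.4673, -0.3627,  0.034 ]])]
wrist key_middle [(0.74, array([460., 133., 502., 176.]))] [array([[ 0.602 , -0.3489,  0.034 ]])]
wrist key_small [(0.68, array([  1., 198.,  74., 324.])), (0.57, array([465., 282., 488., 304.]))] [array([[0.4904, 0.0754, 0.034 ]]), array([[ 0.4673, -0.3607,  0.034 ]])]
wrist panel [(0.83, array([427., 110., 516., 319.]))] [array([[ 0.5463, -0.3463,  0.034 ]])]
top key_large [(0.71, array([443., 244., 463., 254.])), (0.34, array([301., 128., 432., 238.]))] [array([[ 0.5196, -0.3528,  0.034 ]]), array([[ 0.6926, -0.122 ,  0.034 ]])]
top key_middle [] []
top key_small [(0.57, array([454., 265., 463., 272.]))] [array([[ 0.4683, -0.3673,  0.034 ]])]
top panel [(0.9, array([437., 247., 466., 284.])), (0.7, array([301., 130., 431., 238.]))] [array([[ 0.4759, -0.3488,  0.034 ]]), array([[ 0.6899, -0.1207,  0.034 ]])]
```

View pics/c11.png

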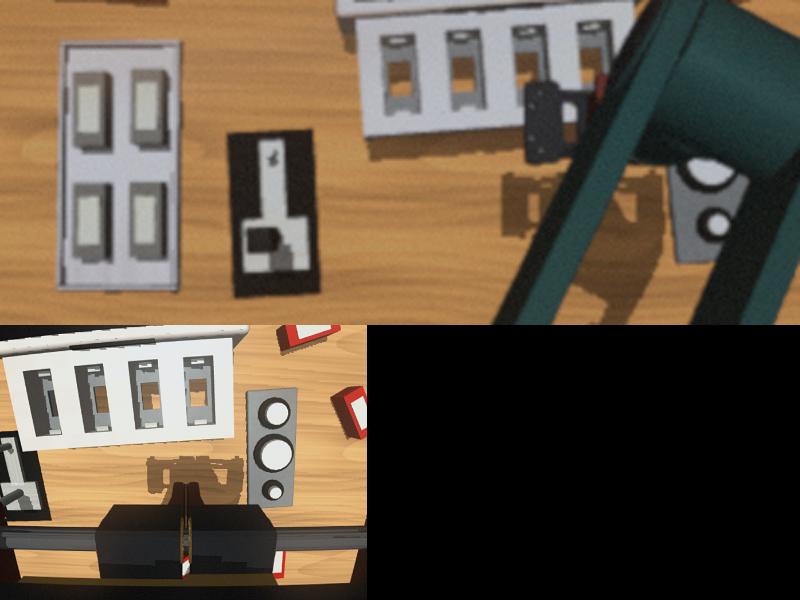

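Tray holds four carts flat and label up, 2×2. The lifter is on its mat at (268,215) and the deck is empty. Now the keys, refining their centres from the white blobs.

Run:
```python
from h import *
w=cv2.imread("pics/w11.png")[:,:,::-1]; s=sense(); c=cam("wrist",s)
for p,st in cents(w,(430,115,525,315),(185,185,180),(255,255,255),100,5000): print(p.round(1),st,at_z(c,p,.034).round(4), at_z(c,p,.029).round(4))
go([.535,-.356,.10],TA,s)
```

```text
[483.3 154.4] [35, 21, 37, 38, 1098] [[ 0.6031 -0.3481  0.034 ]] [[ 0.6029 -0.3501  0.029 ]]
[482.  226.5] [27, 86, 51, 52, 2074] [[ 0.5359 -0.3552  0.034 ]] [[ 0.5349 -0.3572  0.029 ]]
[480.5 293. ] [41, 169, 20, 19, 294] [[ 0.4683 -0.3624  0.034 ]] [[ 0.4663 -0.3646  0.029 ]]
shift [-0.114  1.011  1.066] turn [ 0.    -0.     0.001]
```

Emit:
{"fn": "play_rows", "kwargs": {"steps": [[[-0.05,0.4,0],[0,0,0],-1],[[-0.105,0.8,0.2],[0,0,0],-1],[[-0.105,1,0.5],[0,0,0],-1],[[-0.105,1,0.9],[0,0,0],-1],[[-0.105,1,1],[0,0,0],-1],[[-0.105,1,1],[0,0,0],-1]]}}

```text
time_s: 47.18
tcp_pos: [0.5359, -0.3543, 0.1096]
tcp_rot: [1.0, 0.013, -0.001, -0.001]
force: [-0.2, 0.3, 0.4]
width: 0.002
grip_force: 0.0
```

Run:
```python
from h import *
s=sense(); print(s['tcp_pos'],s['force'],s['width']); c=cam("wrist",s); w=camera("wrist")
for p,st in cents(w,(0,0,640,300),(185,185,180),(255,255,255),200,30000): print(p.round(1),st,at_z(c,p,.034).round(4))
print(proj(c,[[.5359,-.3552,.034],[.6031,-.3481,.034],[.4683,-.3624,.034]]).round(1))
go([.5359,-.3552,.055],TA)
```

```text
[ 0.5359263  -0.354306    0.10961082] [-0.19883886  0.31243156  0.43087487] 0.0017973277807069813
[ 35.4 120.6] [0, 0, 88, 224, 14399] [[ 0.6092 -0.1966  0.034 ]]
[266.2  95.4] [244, 76, 48, 47, 625] [[ 0.6235 -0.3225  0.034 ]]
[575.6 135.8] [540, 85, 72, 102, 3756] [[ 0.6084 -0.4892  0.034 ]]
[317.8 138.9] [286, 106, 65, 66, 3321] [[ 0.602  -0.3498  0.034 ]]
[326.1 235.1] [284, 218, 85, 40, 1853] [[ 0.5494 -0.3557  0.034 ]]
[[324.6 257.9]
 [314.6 136.7]
 [333.3 362.5]]
shift [-0.008  0.001  0.374] turn [ 0.001 -0.001  0.001]
```

Emit:
{"fn": "play_rows", "kwargs": {"steps": [[[0,0.008,0.15],[0,0,0],-1],[[0,0.008,0.3],[0,0,0],-1],[[0,0.008,0.385],[0,0,0],-1],[[0,0.008,0.42],[0,0,0],-1],[[0,0.008,0.43],[0,0,0],-1],[[0,0.008,0.43],[0,0,0],-1]]}}

```text
time_s: 47.98
tcp_pos: [0.537, -0.3565, 0.0464]
tcp_rot: [1.0, 0.013, 0.001, 0.0]
force: [2.2, 2.0, 4.1]
width: 0.006
grip_force: 1.7
```

Emit:
{"fn": "play_rows", "kwargs": {"steps": [[[0,0,0.008],[0,0,0],-1],[[0,0,0.012],[0,0,0],-1],[[0,0,0.012],[0,0,0],-1],[[0,0,0.012],[0,0,0],-1]]}}

```text
time_s: 48.48
tcp_pos: [0.537, -0.3566, 0.0452]
tcp_rot: [1.0, 0.013, 0.001, 0.001]
force: [1.8, 3.0, 12.9]
width: 0.006
grip_force: 6.0
```

The large key bottomed at 12.9 N. Next the middle one, then the small.

Emit:
{"fn": "play_rows", "kwargs": {"steps": [[[0,0,-0.25],[0,0,0],-1],[[0,0,-0.25],[0,0,0],-1],[[0,0,-0.25],[0,0,0],-1]]}}

```text
time_s: 48.85
tcp_pos: [0.5355, -0.3562, 0.0806]
tcp_rot: [1.0, 0.013, -0.0, -0.0]
force: [-1.2, 0.3, -0.6]
width: 0.002
grip_force: 0.0
```

Run:
```python
from h import *
s=sense(); print(s['tcp_pos'],s['force']); go([.6025,-.3495,.0452],TA); go([.4675,-.3635,.0452],TA)
```

```text
[ 0.53553821 -0.35618075  0.08055752] [-1.15298223  0.33963949 -0.61290346]
shift [ 0.448 -0.033  0.235] turn [-0.     0.     0.001]
shift [-0.455  0.037  0.236] turn [-0.     0.     0.001]
```

Emit:
{"fn": "play_rows", "kwargs": {"steps": [[[0.25,-0.033,0],[0,0,0],-1],[[0.448,-0.033,0],[0,0,0],-1],[[0.448,-0.033,0],[0,0,0],-1],[[0.448,-0.033,0.12],[0,0,0],-1],[[0.448,-0.033,0.2],[0,0,0],-1],[[0.448,-0.033,0.23],[0,0,0],-1],[[0.448,-0.033,0.25],[0,0,0],-1],[[0.448,-0.033,0.25],[0,0,0],-1],[[0.448,-0.033,0.25],[0,0,0],-1]]}}

```text
time_s: 49.98
tcp_pos: [0.6009, -0.3488, 0.0451]
tcp_rot: [1.0, 0.013, -0.002, -0.001]
force: [-7.4, 4.2, 16.4]
width: 0.002
grip_force: 8.4
```

Emit:
{"fn": "play_rows", "kwargs": {"steps": [[[0,0,-0.25],[0,0,0],-1],[[0,0,-0.25],[0,0,0],-1],[[-0.4,0.035,-0.25],[0,0,0],-1],[[-0.8,0.07,-0.25],[0,0,0],-1],[[-0.903,0.07,-0.25],[0,0,0],-1],[[-0.903,0.07,-0.25],[0,0,0],-1],[[-0.903,0.07,-0.13],[0,0,0],-1],[[-0.903,0.07,-0.05],[0,0,0],-1],[[-0.903,0.07,-0.02],[0,0,0],-1],[[-0.903,0.07,0],[0,0,0],-1],[[-0.903,0.07,0],[0,0,0],-1],[[-0.903,0.07,0],[0,0,0],-1]]}}

```text
time_s: 51.48
tcp_pos: [0.4689, -0.3632, 0.0451]
tcp_rot: [1.0, 0.013, 0.0, 0.0]
force: [-1.7, 4.1, 18.0]
width: 0.006
grip_force: 8.8
```

The small key is fully down at 18 N. I'll retreat and do a last check that the lifter and tray were not knocked.

Emit:
{"fn": "play_rows", "kwargs": {"steps": [[[0,0,-0.3],[0,0,0],-1],[[0,0,-0.7],[0,0,0],-1],[[0,0,-1],[0,0,0],-1],[[0,0.2,-1],[0,0,0],-1],[[0,0.2,-1],[0,0,0],-1],[[0,0.2,-1],[0,0,0],-1]]}}

```text
time_s: 52.22
tcp_pos: [0.4683, -0.3924, 0.1924]
tcp_rot: [1.0, 0.013, -0.001, -0.001]
force: [0.3, -0.1, -0.4]
width: 0.008
grip_force: 0.0
```

Run:
```python
from h import *
s=sense(); print(s['tcp_pos'],s['force'],s['time_s'])
for k in ("top","scene"):
  a=camera(k); cv2.imwrite(f"pics/{k}12.png",a[:,:,::-1])
  for l in ("tray","lifter","mat","cart1","key_small"): print(k,l,[(round(d['confidence'],2),np.round(d['box']).astype(int).tolist()) for d in find_in(l,k)][:9 if l=="cart1" else 1])
a=cv2.imread("pics/top12.png").astype(int); b=cv2.imread("pics/t11.png").astype(int)
for n,(x0,y0,x1,y1) in dict(tray=(185,190,250,305),lifter=(255,225,305,305)).items(): print(n,"diff px>40:",(np.abs(a-b)[y0:y1,x0:x1].max(2)>40).sum())
```

```text
[ 0.46830932 -0.39237058  0.19239504] [ 0.31065981 -0.10060145 -0.40575363] 52.225
top tray [(0.69, [192, 194, 241, 297])]
top lifter [(0.66, [266, 238, 294, 286])]
top mat [(0.64, [260, 231, 302, 301])]
top cart1 [(0.93, [196, 254, 219, 287]), (0.82, [221, 253, 237, 282]), (0.81, [384, 312, 418, 343]), (0.77, [489, 202, 513, 231]), (0.69, [222, 208, 240, 241]), (0.67, [448, 160, 481, 184]), (0.67, [456, 305, 474, 331]), (0.34, [299, 126, 430, 237]), (0.33, [449, 211, 461, 224])]
top key_small [(0.55, [450, 264, 464, 272])]
scene tray [(0.83, [387, 244, 487, 371])]
scene lifter [(0.68, [365, 197, 406, 282])]
scene mat []
scene cart1 [(0.98, [428, 306, 459, 347]), (0.97, [423, 256, 448, 289]), (0.9, [236, 124, 257, 159]), (0.76, [284, 147, 314, 174]), (0.72, [144, 182, 162, 217]), (0.67, [399, 295, 432, 338]), (0.61, [448, 264, 473, 304]), (0.56, [129, 236, 176, 258])]
scene key_small [(0.46, [219, 173, 228, 178])]
tray diff px>40: 0
lifter diff px>40: 0
```

Run:
```python
from h import *
q=np.load("pics/w6.npy"); c=cam("wrist",dict(tcp_pos=q[:3],tcp_rot=q[3:]))
M=at_z(c,[(264,77),(438,77),(434,170),(265,170)],.001)[:,:2]; F=at_z(c,[(290,90),(345,90),(345,161),(290,161)],.008)[:,:2]
m=M.mean(0); u=(M[1]+M[2]-M[0]-M[3]); print("mat",m-.03*u/np.linalg.norm(u),np.arctan2(u[1],u[0]))
v=F[0]+F[1]-F[2]-F[3]; v/=np.linalg.norm(v); fx=np.array([v[1],-v[0]]); print("lifter",F.mean(0)+.008*fx,np.arctan2(fx[1],fx[0]))
```

```text
mat [0.44139367 0.10929813] 0.06645668332074456
lifter [0.44538582 0.10761449] 0.06092305728747277
```

```bash
python3 -c "
from bench import *
print(sign_off())"
```

```text
the job is handed in; nothing more can be done
None
```

The job is handed in at about 52 s: all four cartridges lie flat, label up and unstacked in the tray, the lifter stands on its mat (within about 4 mm by camera), and the keys were pressed fully down in the order large, middle, small.

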